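# Gap the lattice-strip cutter heads with a feeler blade

## Robot

A 6-joint arm with a two-finger parallel gripper is mounted at the origin on the work surface. World frame = base frame: x ahead of the robot, y to its left, z up, the work surface at z = 0. Lengths are in m, angles in degrees, forces in N, time in s.
With the tool pointing down it reaches from about 0.375 to 0.75 m from the base axis. Payload 9 kg.
Tool frame: the origin (TCP) lies on the centre line of the jaws, within the pads' length; the fingertips stand 11 mm ahead of it and the grasp point (between the pads) lies 8 mm behind it (env.tips_ahead is the distance from the TCP to the fingertips, in m); z points along the fingers, y is the line along which they close (so a half turn about z gives the same grasp; the last joint's range is limited). The gripper opens to 85 mm and grips with 20 to 120 N. Pads are 22 mm wide; open, the fingers measure 114 mm over their backs; the gripper's body (76 mm by 85 mm) begins 54 mm behind the grasp point. The pads swing forward as they close: fully open they stand 13 mm farther back than shut.
Start: joints at [54.276, 5.964, 5.575, 89.605, 0, 77.527], TCP at [0.237, 0.551, 0.242] pointing down, gripper open.
Joint ranges: [-171.21, 171.21], [-48.23, 106.86], [-62.78, 66.21], [-105.2, 120.99], [-86.42, 89.51], [-180, 180]. Speed limits (degrees/s): [127.2, 127.2, 147.25, 180, 180, 180].

## Interface

Orientations are given as [roll, pitch, yaw] about the fixed x, y, z axes, in that order (R = Rz(yaw) Ry(pitch) Rx(roll)).
In Python, from rig import readout, cams, order, env gives the robot as it stands.
- The arm moves only by the shell command python3 -m crank 'ROWS' [OPENING] [FORCE]. ROWS is JSON, a list of rows, each an object with "slide": the shift along the tool's x, y, z in mm, a list of three; "turn": the turn, a rotation vector about the tool's x, y, z in rad, a list of three. A call has 1 to 12 rows; each row shifts and turns the commanded pose from where the row before left it, along the tool's axes as they then stand; what a row does not reach is not made up. A row lasts 1/10 s, in which the tool goes at most 50 mm and 8.59 degrees, less where a joint would pass 70% of its speed; a pose out of reach is approached as far as the arm can. A call with a gripper value outside its range is refused whole. OPENING is the closure, from 0 (fully open) to 1 (shut), set as the call begins (- or left out, the last holds). The fingers move at their own pace and stop on an object; FORCE is the grip in N (left out, the last holds). Time passes only in rows, so rows that do not move let the fingers close. It gives the time, the measured TCP pose, the force, the opening and the grip force at its end, in the units of the state.
- readout.state(): the state, without advancing time (a new reading comes with each control period).
- cams.capture(name): name is "side" or "top" or "wrist"; returns the picture (480x640x3 uint8, red, green, blue); there is no depth.
- cams.camera_params(name): a dict with "vertical_fov" (degrees; the focal length in pixels is half the picture's height over the tangent of half this angle, whatever the lens; pixels are square), "cx", "cy" (the principal point, pixels), "extrinsics" (4x4, takes a point from world to camera coordinates). Camera axes: x right, y up, looking along -z (the intrinsics and any distortion apply to the point x, -y, -z); pixel columns grow to the right and rows downward; lengths in m; the calibration is good to about 2 mm. The wrist camera is an equidistant fisheye: a pixel r from the principal point sees the ray r / f radians off the axis. A picture is of the moment at which its call begins: read the wrist's pose just before it. camera_params takes no time and is no camera call; for the wrist camera it gives the pose at the moment of the call.
- order.job_done(): hands the job in; it is judged then, once.
The state is a dict: "clock": time; "q": joint angles; "qd": joint speeds; "joint_efforts": joint torques, N m; "eef_pos": TCP position; "tcp_rot": TCP orientation; "contact_force": force on the tool from outside, world axes, zero at the start; "ft_torque": the same for the moment, N m; "finger_gap": opening from 0.0 (shut) to 1.0 (fully open); "gripper_force": force on a finger pad.
Only numpy, scipy, OpenCV 4.12 (cv2) and the standard library are available. Lean on these libraries where they do the work, as an engineer would, in place of code of your own. Each camera call takes 0.05 s, during which the arm holds its last target. There are 200 camera calls.

## Task

Set up the lattice-strip cutter: taking the heads that are in the bin from the largest to the smallest, stand each one upright in the bay of the bed that fits its size, square and down on the channel floor, leaving a gap to the bay's right-hand fence (the one on the side of the round boss) that is just filled by the 10 mm feeler blade, the middle one of the three in the stand. For each head in that order, stand the blade in the gap, slide the bay's brass stop up behind the head until head, blade and fence are snugly nipped, and slowly draw the blade straight up, feeling its drag. Finish with every head so gapped, its stop close behind it, and the 10 mm blade back in its stand slot; leave the other two blades, the tin and the jar alone.

Things in the scene. Friction and masses are not known exactly. Their poses are not given: they have to be found in the camera images.
- bed: Fixed aluminium channel. Origin: centre of its underside; y along the channel to the robot's left, x across it, z up. Floor at 8 mm, 56 mm wide; side walls 14 mm above it, 6 mm thick. Four dark cross fences, 12 mm thick, 30 mm above the floor, make three bays, from right (-y) to left 104, 94, 84 mm long inside, for the large, medium, small head. A round boss marks the right-hand end.
- bay_large (a point): Middle of the right-hand fence's face of the 104 mm bay (for the large head), at the channel floor; axes as the bed's, +y points into the bay. A white sprung round bar (12 mm thick, 36 mm wide, 20 mm above the floor) stands 1.5 mm proud of this face and is pressed flush by about 2.2 N; it gives the blade its drag. The gap is counted from the steel face.
- bay_medium (a point): Middle of the right-hand fence's face of the 94 mm bay (for the medium head), at the channel floor; axes as the bed's, +y points into the bay. A white sprung round bar (12 mm thick, 36 mm wide, 20 mm above the floor) stands 1.5 mm proud of this face and is pressed flush by about 2.2 N; it gives the blade its drag. The gap is counted from the steel face.
- bay_small (a point): Middle of the right-hand fence's face of the 84 mm bay (for the small head), at the channel floor; axes as the bed's, +y points into the bay. A white sprung round bar (12 mm thick, 36 mm wide, 20 mm above the floor) stands 1.5 mm proud of this face and is pressed flush by about 2.2 N; it gives the blade its drag. The gap is counted from the steel face.
- head_large_mid (a point): Large cutter head, 35 mm above its underside. Steel block 56 mm along its y (to lie along the channel), 50 mm along x, 36 mm high; black grip on it 30 mm (x) by 14 mm (y), 36 to 70 mm above the underside. Same when turned half round. 0.45 to 1 kg. Takes 2 to 7 N to slide, stays where left. May be absent.
- head_medium_mid (a point): Medium cutter head, 35 mm above its underside. Steel block 46 mm along its y (to lie along the channel), 50 mm along x, 36 mm high; black grip on it 30 mm (x) by 14 mm (y), 36 to 70 mm above the underside. Same when turned half round. 0.45 to 1 kg. Takes 2 to 7 N to slide, stays where left. May be absent.
- head_small_mid (a point): Small cutter head, 35 mm above its underside. Steel block 36 mm along its y (to lie along the channel), 50 mm along x, 36 mm high; black grip on it 30 mm (x) by 14 mm (y), 36 to 70 mm above the underside. Same when turned half round. 0.45 to 1 kg. Takes 2 to 7 N to slide, stays where left. May be absent.
- stop_large_face (a point): Sliding brass stop at the left of the large head's bay: middle of its right-hand face, at the channel floor; axes as the bed's. Plate 13 mm thick along y, 70 mm high; lower 28 mm 50 mm wide, upper 42 mm (to hold) 24 mm wide along x. It cannot be lifted out: it slides along y only, needs 3 N and stays where left; parked, its face is 26 to 34 mm + 56 mm from the right-hand fence face.
- stop_medium_face (a point): Sliding brass stop at the left of the medium head's bay: middle of its right-hand face, at the channel floor; axes as the bed's. Plate 13 mm thick along y, 70 mm high; lower 28 mm 50 mm wide, upper 42 mm (to hold) 24 mm wide along x. It cannot be lifted out: it slides along y only, needs 3 N and stays where left; parked, its face is 26 to 34 mm + 46 mm from the right-hand fence face.
- stop_small_face (a point): Sliding brass stop at the left of the small head's bay: middle of its right-hand face, at the channel floor; axes as the bed's. Plate 13 mm thick along y, 70 mm high; lower 28 mm 50 mm wide, upper 42 mm (to hold) 24 mm wide along x. It cannot be lifted out: it slides along y only, needs 3 N and stays where left; parked, its face is 26 to 34 mm + 36 mm from the right-hand fence face.
- gauge_mid (a point): The 10 mm feeler blade, at its middle (50 mm above its foot). Upright flat steel plate 10 mm thick along its own y, 100 mm high; the lower 45 mm are 34 mm wide along x, the upper 55 mm (the part to hold) 22 mm wide along x. About 0.2 kg. It stands in one of the stand's three slots.
- gauge_foot (a point): Centre of the underside of the 10 mm feeler blade.
- blade_thin_mid (a point): The 6 mm feeler blade of the set, same outline as the 10 mm one, at its middle (50 mm up). Not needed.
- blade_thick_mid (a point): The 14 mm feeler blade of the set, same outline, at its middle (50 mm up). Not needed.
- stand: Fixed wooden stand for the feeler blades, 60 mm along x, 120 mm along y, 40 mm high, origin at the centre of its underside. Three open slots at y = -34, 0 and +34 mm, each 16 mm along y and 40 mm along x, with their floor 6 mm above the table; a blade stands in each, its thickness along the stand's y. Which blade is in which slot varies.
- bin: Fixed grey open bin, 250 mm along x, 92 mm along y, walls 40 mm high and 5 mm thick, floor 5 mm thick; origin at the centre of its underside. The heads stand upright in it in a row along its x, each with its own y roughly along the bin's x. Which head is where varies.
- tin: Aluminium pie tin, 150 mm across, 32 mm high; a bystander. Origin at its underside.
- jar: Glass jar with a steel lid, 72 mm across, 110 mm high; a bystander. Origin at its underside.
Mind the look-alikes: they are no part of the job. Leave any black or red look-alike of the stand alone.

How it is judged (in metres and radians):
On the way, in this order (a step that is already met when the one before it is completed fails the run):
1. the large head stands in its bay at the right gap and the 10 mm blade, standing in that gap, is drawn up while the head rubs on it (drag) (y of head_large_mid in the frame of bay_large between 0.0363 and 0.04 m and x of head_large_mid in the frame of bay_large between -0.01 and 0.01 m and z of head_large_mid in the frame of bay_large between 0.03 and 0.038 m and y of head_large_mid in the frame of stop_large_face above -0.031 m and angle between head_large_mid's own z axis and vertical below 0.06 rad and angle between the y axis of head_large_mid and the y axis of bed, either way round below 0.1 rad and z of gauge_foot in the frame of head_large_mid between -0.033 and -0.003 m and x of gauge_foot in the frame of head_large_mid between -0.02 and 0.02 m and contact force between gauge and head_large above 0.8 N), for 0.1 s.
2. the medium head stands in its bay at the right gap and the 10 mm blade, standing in that gap, is drawn up while the head rubs on it (drag) (y of head_medium_mid in the frame of bay_medium between 0.0313 and 0.035 m and x of head_medium_mid in the frame of bay_medium between -0.01 and 0.01 m and z of head_medium_mid in the frame of bay_medium between 0.03 and 0.038 m and y of head_medium_mid in the frame of stop_medium_face above -0.026 m and angle between head_medium_mid's own z axis and vertical below 0.06 rad and angle between the y axis of head_medium_mid and the y axis of bed, either way round below 0.1 rad and z of gauge_foot in the frame of head_medium_mid between -0.033 and -0.003 m and x of gauge_foot in the frame of head_medium_mid between -0.02 and 0.02 m and contact force between gauge and head_medium above 0.8 N), for 0.1 s.
3. the small head stands in its bay at the right gap and the 10 mm blade, standing in that gap, is drawn up while the head rubs on it (drag) (y of head_small_mid in the frame of bay_small between 0.0263 and 0.03 m and x of head_small_mid in the frame of bay_small between -0.01 and 0.01 m and z of head_small_mid in the frame of bay_small between 0.03 and 0.038 m and y of head_small_mid in the frame of stop_small_face above -0.021 m and angle between head_small_mid's own z axis and vertical below 0.06 rad and angle between the y axis of head_small_mid and the y axis of bed, either way round below 0.1 rad and z of gauge_foot in the frame of head_small_mid between -0.033 and -0.003 m and x of gauge_foot in the frame of head_small_mid between -0.02 and 0.02 m and contact force between gauge and head_small above 0.8 N), for 0.1 s.
At the end, for the whole second after the job is handed in: Each head present stands upright on the floor of its own bay, let go, square to the channel within 0.1 rad, with 8.3 to 12 mm between it and the bay's right-hand fence and the brass stop within 3 mm behind it; the 10 mm blade stands in the stand's slot; the other two blades have moved under 20 mm (y of head_large_mid in the frame of bay_large between 0.0363 and 0.04 m and x of head_large_mid in the frame of bay_large between -0.01 and 0.01 m and z of head_large_mid in the frame of bay_large between 0.03 and 0.038 m and y of head_large_mid in the frame of stop_large_face above -0.031 m and angle between each of head_large_mid, head_medium_mid, head_small_mid's own z axis and vertical below 0.06 rad and angle between the y axis of each of head_large_mid, head_medium_mid, head_small_mid and the y axis of bed, either way round below 0.1 rad and y of head_medium_mid in the frame of bay_medium between 0.0313 and 0.035 m and x of head_medium_mid in the frame of bay_medium between -0.01 and 0.01 m and z of head_medium_mid in the frame of bay_medium between 0.03 and 0.038 m and y of head_medium_mid in the frame of stop_medium_face above -0.026 m and y of head_small_mid in the frame of bay_small between 0.0263 and 0.03 m and x of head_small_mid in the frame of bay_small between -0.01 and 0.01 m and z of head_small_mid in the frame of bay_small between 0.03 and 0.038 m and y of head_small_mid in the frame of stop_small_face above -0.021 m and z of gauge_mid in the frame of stand between 0.045 and 0.062 m and y of gauge_mid in the frame of stand between -0.052 and 0.052 m and x of gauge_mid in the frame of stand between -0.02 and 0.02 m and angle between gauge_mid's own z axis and vertical below 0.3 rad and distance of each of blade_thin_mid, blade_thick_mid from where it was at the start of the episode below 0.02 m); the robot touches nothing.
It fails at once if the pie tin is pushed away (distance of tin from where it was at the start of the episode above 0.04 m).
It fails at once if the jar is pushed away (distance of jar from where it was at the start of the episode above 0.04 m).
Of head_large, head_medium, head_small only 2 to 3 are there at a start; the rules pass over those that are not, and their reading is None.
At some moment in a run one of head_large, head_medium, head_small may be knocked a few centimetres aside while the robot is not near it.
It also fails if it takes over 210 s, if anything falls off the work surface, if the arm or the gripper's body presses on something with over 40 N, if the wrist force passes 120 N, or if a joint passes its speed limit or range.

## Working session

There is one attempt and no reset: what is moved stays moved. The work goes in short steps, Python scripts to look and compute and a shell command to move; the robot and the scene stay as the last step left them, time stands still between calls to the robot, and variables do not carry over. Pictures are saved under pics/ and viewed, at most 14 in all, crops included, and the job is handed in when it is done.

```bash
ls; mkdir -p pics
python3 - <<'E'
from rig import readout,cams,order,env
import cv2,numpy as np
print(readout.state())
for n in ("side","top","wrist"):
    p=cams.camera_params(n);print(n,p)
    cv2.imwrite(f"pics/{n}0.png",cams.capture(n)[:,:,::-1])
E
```

```text
pics
{'clock': 0.0, 'q': array([ 5.42757424e+01,  5.99824729e+00,  5.52661735e+00,  8.96041410e+01,
       -3.29642327e-03,  7.75269366e+01]), 'qd': array([-0.03878404, -0.12280181, -0.07679293,  0.12370558,  0.01971281,
        0.09804515]), 'joint_efforts': array([ 2.33961973e-04, -5.56934702e+01,  5.03645897e+01,  1.70404860e-02,
       -3.82522012e-04,  2.60031122e-06]), 'eef_pos': array([0.23667102, 0.55100122, 0.24152186]), 'tcp_rot': array([-1.79925305e+02, -1.31464358e-02,  1.56748799e+02]), 'contact_force': array([0.08436902, 0.39549886, 0.04061939]), 'ft_torque': array([ 0.00301894,  0.01788826, -0.05080819]), 'gripper_force': 0.0, 'finger_gap': 1.000493040621722}
side {'vertical_fov': 49.434336481241786, 'cx': 320.56923387359564, 'cy': 245.75587814101826, 'extrinsics': array([[ 0.85673248, -0.51575639,  0.00219301, -0.49659996],
       [ 0.39417014,  0.65749368,  0.6421308 , -0.22217372],
       [-0.33262495, -0.54926989,  0.76659196, -1.02574423],
       [ 0.        ,  0.        ,  0.        ,  1.        ]])}
top {'vertical_fov': 42.17177603906977, 'cx': 312.30941066669436, 'cy': 238.5914771150658, 'extrinsics': array([[ 0.00706499, -0.99984777, -0.01595367, -0.02312648],
       [ 0.99583215,  0.00558407,  0.09103381, -0.52565737],
       [-0.09093086, -0.01653033,  0.99572   , -1.48113667],
       [ 0.        ,  0.        ,  0.        ,  1.        ]])}
wrist {'vertical_fov': 65.70646984690485, 'cx': 319.67822814026374, 'cy': 247.0156521621493, 'extrinsics': array([[ 0.39469721,  0.91881066, -0.00104044, -0.59969485],
       [-0.86853233,  0.37272901, -0.32668743,  0.04074562],
       [-0.29977609,  0.12984628,  0.94513186, -0.38123588],
       [ 0.        ,  0.        ,  0.        ,  1.        ]])}
```

View pics/top0.png

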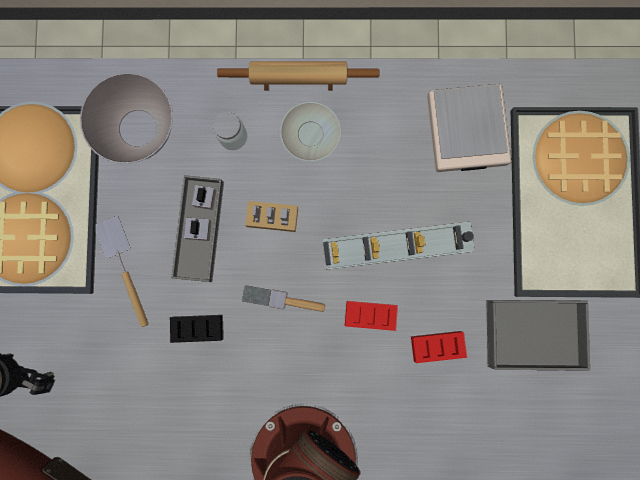

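View pics/side0.png

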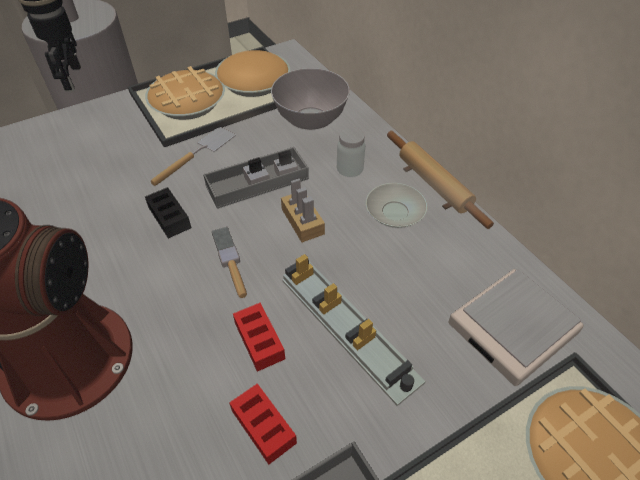

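The top view shows the bin at (198,228) with two heads at (203,196) and (196,229). The stand is at (272,215) with its three blades, and the bed runs from (325,254) to (473,237) with its boss at (467,237). The pie tin is at (311,132) and the jar at (230,131). I'll enlarge two regions.

```bash
python3 - <<'E'
import cv2
a=cv2.imread("pics/top0.png");
l=cv2.resize(a[165:290,165:305],None,fx=4,fy=4,interpolation=2)
r=cv2.resize(a[210:280,315:480],None,fx=4.8,fy=4.8,interpolation=2)
cv2.imwrite("pics/c1.png",l);cv2.imwrite("pics/c2.png",r)
E
cat > h.py <<'E'
from rig import readout,cams
import numpy as np,cv2
def ray(n,u,v,p=None):
    p=p or cams.camera_params(n); f=240/np.tan(np.radians(p["vertical_fov"]/2))
    a,b=u-p["cx"],v-p["cy"]
    if n=="wrist":
        r=np.hypot(a,b);t=r/f; s=np.sinc(t/np.pi)/np.cos(t) if 0 else (np.sin(t)/r if r>0 else 1/f)
        d=np.array([a*s,-b*s,-np.cos(t)])
    else: d=np.array([a/f,-b/f,-1.])
    E=np.array(p["extrinsics"]);R=E[:3,:3]
    return -R.T@E[:3,3], R.T@d
def at(n,u,v,z,p=None):
    o,d=ray(n,u,v,p); return o+d*(z-o[2])/d[2]
def tri(rs):
    A=0;b=0
    for o,d in rs:
        d=d/np.linalg.norm(d);P=np.eye(3)-np.outer(d,d);A=A+P;b=b+P@o
    return np.linalg.solve(A,b)
def proj(n,X,p=None):
    p=p or cams.camera_params(n); f=240/np.tan(np.radians(p["vertical_fov"]/2))
    E=np.array(p["extrinsics"]);c=E[:3,:3]@np.array(X)+E[:3,3];x,y,z=c[0],-c[1],-c[2]
    if n=="wrist":
        r=np.hypot(x,y);t=np.arctan2(r,z);s=f*t/max(r,1e-9);return p["cx"]+x*s,p["cy"]+y*s
    return p["cx"]+f*x/z,p["cy"]+f*y/z
E
```

```text
(no output)
```

View pics/c1.png

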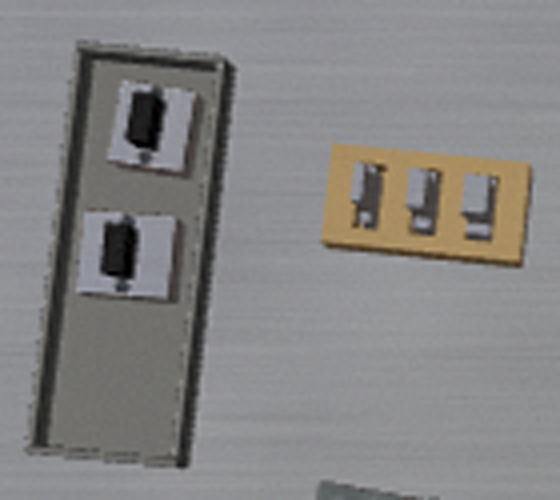

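View pics/c2.png

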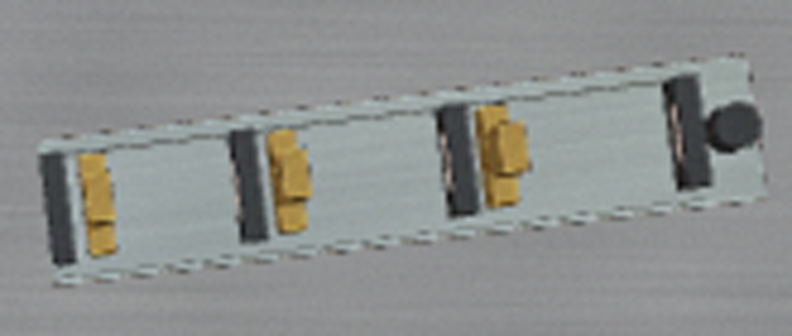

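The two heads look about 57 mm and 47 mm long, so probably large and medium. Next I'll compute coarse positions.

Run:
```python
from h import *
c1=lambda u,v:(165+u/4,165+v/4); c2=lambda u,v:(315+u/4.8,210+v/4.8)
def P(s,uv,z): print(s,np.round(at("top",*uv,z)*1000,1))
for k,uv in dict(TL=(80,45),TR=(232,60),BL=(33,450),BR=(185,463)).items(): P("bin"+k,c1(*uv),.04)
for k,uv in dict(uTL=(120,80),uTR=(195,88),uBL=(107,160),uBR=(185,173),lTL=(83,212),lTR=(178,213),lBL=(77,293),lBR=(172,301)).items(): P(k,c1(*uv),.041)
for k,uv in dict(TL=(332,145),TR=(531,162),BL=(324,243),BR=(524,264)).items(): P("st"+k,c1(*uv),.04)
for k,uv in dict(b1=(358,185),b2=(415,188),b3=(473,192)).items(): P(k,c1(*uv),.106)
for k,uv in dict(TL=(42,145),TR=(747,57),BL=(57,283),BR=(765,197)).items(): P("bed"+k,c2(*uv),.022)
# large bay right fence top-left edge corners
for k,uv in dict(f1a=(664,80),f1b=(681,188),f2a=(437,108),f2b=(451,216),f3a=(231,131),f3b=(243,241),f4a=(41,154),f4b=(54,265)).items(): P(k,c2(*uv),.038)
P('tin',(311,132),0.02);P('jar',(230,125),.11)
```

```text
binTL [674.2 289.4  40. ]
binTR [665.4 196.9  40. ]
binBL [429.2 311.2  40. ]
binBR [422.1 220.1  40. ]
uTL [652.7 264.3  41. ]
uTR [648.  218.8  41. ]
uBL [603.9 271.   41. ]
uBR [596.2 223.7  41. ]
lTL [572.2 284.7  41. ]
lTR [571.9 227.4  41. ]
lBL [523.3 287.1  41. ]
lBR [518.8 229.8  41. ]
stTL [613.8 135.5  40. ]
stTR [604.   15.5  40. ]
stBL [554.4 139.3  40. ]
stBR [542.4  19.1  40. ]
b1 [580.6 112.1 106. ]
b2 [579.1  79.3 106. ]
b3 [576.9  46.  106. ]
bedTL [522.2 -47.5  22. ]
bedTR [ 568.7 -402.1   22. ]
bedBL [452.7 -55.4  22. ]
bedBR [ 498.1 -410.    22. ]
f1a [ 555. -357.   38.]
f1b [ 501.1 -364.7   38. ]
f2a [ 540.4 -244.1   38. ]
f2b [ 486.5 -250.7   38. ]
f3a [ 528.3 -141.6   38. ]
f3b [ 473.5 -147.5   38. ]
f4a [516.3 -47.   38. ]
f4b [460.9 -53.7  38. ]
tin [789.7 -14.6  20. ]
jar [781.7 171.8 110. ]
```

Good agreement with the stated sizes: the bed yaw is about 7.2°, the stand about -4.8°, and the heads' y axes run roughly along world y. I'll turn the tool to yaw 97.2 so that the jaws close along the bed's x.

```bash
python3 - <<'E'
from h import *
from scipy.spatial.transform import Rotation as R
s=readout.state();p=cams.camera_params("wrist");E=p["extrinsics"]
c=-E[:3,:3].T@E[:3,3];T=R.from_euler("xyz",s["tcp_rot"],degrees=True).as_matrix()
print("cam in tool mm",T.T@(c-s["eef_pos"])*1000,"axis in tool",T.T@-E[2,:3])
E
cat >> h.py <<'E'
def go(x,y,z,yaw):
    s=readout.state();d=(np.array([x,y,z])-s["eef_pos"])*1000;r=s["tcp_rot"];a=np.radians(r[2])
    dy=(yaw-r[2]+180)%360-180
    print("slide total",np.round([d[0]*np.cos(a)+d[1]*np.sin(a),d[0]*np.sin(a)-d[1]*np.cos(a),-d[2]],1),"turn z",round(-np.radians(dy),4),"rot",np.round(r,2),"pos",np.round(s["eef_pos"]*1000,1))
E
python3 -m crank '[{"slide":[0,0,0],"turn":[0,0,0.148]},{"slide":[0,0,0],"turn":[0,0,0.148]},{"slide":[0,0,0],"turn":[0,0,0.148]},{"slide":[0,0,0],"turn":[0,0,0.148]},{"slide":[0,0,0],"turn":[0,0,0.148]},{"slide":[0,0,0],"turn":[0,0,0.148]},{"slide":[0,0,0],"turn":[0,0,0.150]}]'
python3 -c "
from h import *
go(.5,.17,.26,97.2)"
```

```text
cam in tool mm [  86.03845738    0.21583641 -131.37890144] axis in tool [-3.26935080e-01  1.33417296e-04  9.45046790e-01]
clock: 0.85
eef_pos: [0.2368, 0.5512, 0.242]
tcp_rot: [-180.0, 0.0, 96.9]
contact_force: [-0.7, -0.3, -0.6]
finger_gap: 0.995
gripper_force: 0.0
slide total [-410.1  215.4  -18. ] turn z -0.0048 rot [-1.7998e+02  2.0000e-02  9.6930e+01] pos [236.8 551.2 242. ]
```

```bash
python3 -m crank '[{"slide":[-40,27,-2],"turn":[0,0,0]},{"slide":[-40,27,-2],"turn":[0,0,0]},{"slide":[-40,27,-2],"turn":[0,0,0]},{"slide":[-40,27,-2],"turn":[0,0,0]},{"slide":[-40,27,-2],"turn":[0,0,0]},{"slide":[-40,27,-2],"turn":[0,0,0]},{"slide":[-40,27,-2],"turn":[0,0,0]},{"slide":[-40,27,-2],"turn":[0,0,0]},{"slide":[-40,27,-2],"turn":[0,0,0]},{"slide":[-40,27,0],"turn":[0,0,0]},{"slide":[0,0,0],"turn":[0,0,0]}]'
python3 - <<'E'
from h import *
import pickle
p=cams.camera_params("wrist");a=cams.capture("wrist")
cv2.imwrite("pics/w1.png",a[:,:,::-1]);pickle.dump(p,open("w1.p","wb"))
E
```

```text
clock: 1.95
eef_pos: [0.5582, 0.1842, 0.2592]
tcp_rot: [-180.0, 0.1, 97.0]
contact_force: [-0.1, 0.9, -1.2]
finger_gap: 1.001
gripper_force: 0.0
```

View pics/w1.png

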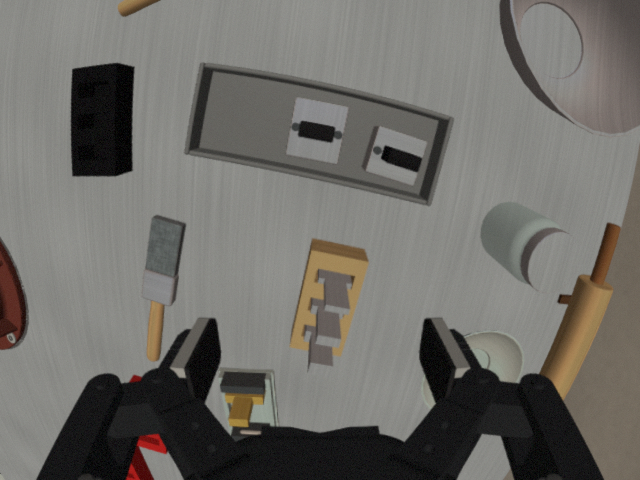

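The wrist view shows the larger head at (318,130), the other head at (397,156), and the stand's blades at (333,290), (325,325) and (320,357). I'll enlarge that area.

Run:
```python
import cv2
a=cv2.imread("pics/w1.png")
l=cv2.resize(a[85:195,280:440],None,fx=2.5,fy=2.5,interpolation=2)
r=cv2.resize(a[235:375,280:380],None,fx=4,fy=4,interpolation=2)
import numpy as np
o=np.zeros((560,800,3),np.uint8);o[:275,:400]=l;o[:,400:]=r
cv2.imwrite("pics/c3.png",o)
```

```text
(no output)
```

View pics/c3.png

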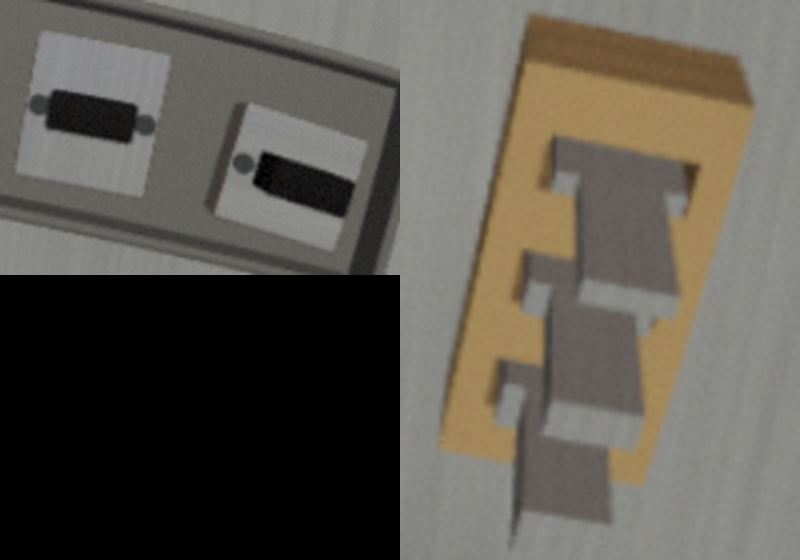

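Run:
```python
from h import *
import pickle
p=pickle.load(open("w1.p","rb"))
cl=lambda u,v:(280+u/2.5,85+v/2.5); cr=lambda u,v:(280+(u-400)/4,235+v/4)
def quad(n,pts,f,z):
    q=np.array([at("wrist",*f(*t),z,p) for t in pts])*1000
    e=q-np.roll(q,-1,0);print(n,q.mean(0).round(1),"edges",np.linalg.norm(e,axis=1).round(1),"ang",[round(np.degrees(np.arctan2(-k[1],-k[0])),1) for k in e])
quad("L block",[(42,30),(170,55),(147,196),(17,173)],cl,.041)
quad("S block",[(248,103),(368,143),(335,250),(217,213)],cl,.041)
quad("L grip",[(52,90),(137,105),(133,143),(46,129)],cl,.075)
quad("blade",[(548,402),(643,415),(635,452),(543,433)],cr,.106)
quad("stand",[(527,62),(752,105),(645,485),(440,448)],cr,.04)
ct=lambda u,v:(165+u/4,165+v/4)
print("blade z",tri([ray("wrist",*cr(592,425),p),ray("top",*ct(415,181))])*1000)
print("Lz",tri([ray("wrist",*cl(94,113),p),ray("top",*ct(128,255))])*1000)
```

```text
L block [545.3 261.8  41. ] edges [48.  54.  49.5 54.7] ang [np.float64(-4.3), np.float64(-91.7), np.float64(176.6), np.float64(86.7)]
S block [623.  248.1  41. ] edges [49.  43.7 48.7 43.6] ang [np.float64(-8.7), np.float64(-97.9), np.float64(171.1), np.float64(82.5)]
L grip [544.9 261.2  75. ] edges [28.8 13.  29.6 13.4] ang [np.float64(-3.3), np.float64(-88.7), np.float64(177.6), np.float64(88.0)]
blade [577.1  81.5 106. ] edges [21.8 10.4 21.8  8.6] ang [np.float64(-2.6), np.float64(-91.7), np.float64(172.6), np.float64(89.1)]
stand [577.4  81.6  40. ] edges [ 58.3 120.2  59.9 119.2] ang [np.float64(-4.5), np.float64(-94.7), np.float64(174.5), np.float64(84.5)]
blade z [580.32030587  79.69157116 103.51617601]
Lz [546.65080407 260.79697051  25.40920109]
```

The middle slot holds the 10 mm blade (shoulders measured about 6, 10 and 14 mm deep). The heads are large (54x48) and medium (44x49); there is no small one. I'll pick up the large head with the jaws closing on its 30 mm grip width.

```bash
python3 -m crank '[{"slide":[0,0,0],"turn":[0,0,0.092]},{"slide":[0,0,0],"turn":[0,0,0.092]},{"slide":[0,0,0],"turn":[0,0,0]}]' 0.4 40
python3 -c "
from h import *
go(.5452,.2615,.12,86.4)"
```

```text
clock: 2.3
eef_pos: [0.5547, 0.1896, 0.2602]
tcp_rot: [-180.0, -0.0, 86.7]
contact_force: [-0.6, 0.5, 0.4]
finger_gap: 0.601
gripper_force: 0.0
slide total [ 71.3 -13.6 140.2] turn z 0.0055 rot [-1.7998e+02 -1.0000e-02  8.6720e+01] pos [554.7 189.6 260.2]
```

```bash
python3 -m crank '[{"slide":[24,-4.5,30],"turn":[0,0,0]},{"slide":[24,-4.5,40],"turn":[0,0,0]},{"slide":[23.3,-4.6,40],"turn":[0,0,0]},{"slide":[0,0,30],"turn":[0,0,0]},{"slide":[0,0,0],"turn":[0,0,0]},{"slide":[0,0,0],"turn":[0,0,0]}]'
python3 - <<'E'
from h import *
import pickle
go(.5452,.2615,.058,86.4)
p=cams.camera_params("wrist");a=cams.capture("wrist")
cv2.imwrite("pics/w2.png",a[180:480,160:560,::-1]);pickle.dump(p,open("w2.p","wb"))
E
```

```text
clock: 2.9
eef_pos: [0.5454, 0.261, 0.121]
tcp_rot: [-180.0, 0.0, 86.9]
contact_force: [0.5, -0.2, 0.8]
finger_gap: 0.596
gripper_force: 0.0
slide total [ 0.5 -0.2 63. ] turn z 0.0079 rot [-179.98    0.     86.85] pos [545.4 261.  121. ]
```

View pics/w2.png

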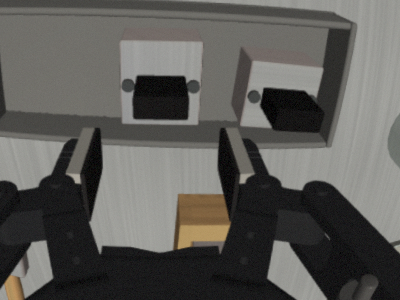

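The jaws straddle the grip, which sits at column 161 of the crop against 163 for the jaw centre. I'll descend and grip.

```bash
python3 -m crank '[{"slide":[0.2,0,20],"turn":[0,0,0]},{"slide":[0,0,20],"turn":[0,0,0]},{"slide":[0,0,16],"turn":[0,0,0]},{"slide":[0,0,6],"turn":[0,0,0]},{"slide":[0,0,0],"turn":[0,0,0]}]'
python3 -m crank '[{"slide":[0,0,0],"turn":[0,0,0]},{"slide":[0,0,0],"turn":[0,0,0]},{"slide":[0,0,0],"turn":[0,0,0]},{"slide":[0,0,0],"turn":[0,0,0]}]' 1 60
python3 -m crank '[{"slide":[0,0,-10],"turn":[0,0,0]},{"slide":[0,0,-30],"turn":[0,0,0]},{"slide":[0,0,-40],"turn":[0,0,0]},{"slide":[0,0,-30],"turn":[0,0,0]},{"slide":[0,0,0],"turn":[0,0,0]},{"slide":[0,0,0],"turn":[0,0,0]}]'
```

```text
clock: 3.45
eef_pos: [0.5459, 0.2607, 0.0585]
tcp_rot: [-180.0, -0.0, 86.7]
contact_force: [0.1, -0.0, -0.6]
finger_gap: 0.599
gripper_force: 0.0
clock: 3.85
eef_pos: [0.5464, 0.261, 0.0598]
tcp_rot: [179.9, -0.0, 86.7]
contact_force: [-3.2, -0.4, 6.9]
finger_gap: 0.338
gripper_force: 59.8
clock: 4.45
eef_pos: [0.5456, 0.2608, 0.1672]
tcp_rot: [-180.0, 0.0, 86.7]
contact_force: [-0.8, -0.3, -10.3]
finger_gap: 0.336
gripper_force: 61.6
```

Held at about 1 kg. I'll carry it over the bed, past the bay, so the wrist camera looks straight at the large bay.

```bash
python3 -m crank '[{"slide":[0,0,-25],"turn":[0,0,-0.062]},{"slide":[0,0,-15],"turn":[0,0,-0.063]},{"slide":[0,0,0],"turn":[0,0,-0.062]},{"slide":[0,0,0],"turn":[0,0,0]}]'
python3 -c "
from h import *
go(.535,-.41,.205,97.4)"
```

```text
clock: 4.85
eef_pos: [0.5448, 0.2606, 0.2055]
tcp_rot: [-179.8, 0.0, 97.5]
contact_force: [-0.0, 0.1, -10.0]
finger_gap: 0.343
gripper_force: 62.1
slide total [-6.636e+02 -9.720e+01  5.000e-01] turn z 0.0017 rot [-1.7978e+02  2.0000e-02  9.7500e+01] pos [544.8 260.6 205.5]
```

```bash
python3 -m crank '[{"slide":[-37,-5.4,0],"turn":[0,0,0]},{"slide":[-37,-5.4,0],"turn":[0,0,0]},{"slide":[-37,-5.4,0],"turn":[0,0,0]},{"slide":[-37,-5.4,0],"turn":[0,0,0]},{"slide":[-37,-5.4,0],"turn":[0,0,0]},{"slide":[-37,-5.4,0],"turn":[0,0,0]},{"slide":[-37,-5.4,0],"turn":[0,0,0]},{"slide":[-37,-5.4,0],"turn":[0,0,0]},{"slide":[-37,-5.4,0],"turn":[0,0,0]}]'
python3 -m crank '[{"slide":[-37,-5.4,0],"turn":[0,0,0]},{"slide":[-37,-5.4,0],"turn":[0,0,0]},{"slide":[-37,-5.4,0],"turn":[0,0,0]},{"slide":[-37,-5.4,0],"turn":[0,0,0]},{"slide":[-37,-5.4,0],"turn":[0,0,0]},{"slide":[-37,-5.4,0],"turn":[0,0,0]},{"slide":[-37,-5.4,0],"turn":[0,0,0]},{"slide":[-37,-5.4,0],"turn":[0,0,0]},{"slide":[-37,-5.4,0],"turn":[0,0,0]},{"slide":[0,0,0],"turn":[0,0,0]},{"slide":[0,0,0],"turn":[0,0,0]}]'
python3 - <<'E'
from h import *
import pickle
go(.535,-.41,.205,97.4)
p=cams.camera_params("wrist");a=cams.capture("wrist")
cv2.imwrite("pics/w3.png",a[:,:,::-1]);pickle.dump(p,open("w3.p","wb"))
E
```

```text
clock: 5.75
eef_pos: [0.5395, -0.0767, 0.2056]
tcp_rot: [-179.8, -0.1, 97.3]
contact_force: [1.1, 0.5, -9.5]
finger_gap: 0.337
gripper_force: 62.2
clock: 6.85
eef_pos: [0.5346, -0.4122, 0.2047]
tcp_rot: [-179.8, -0.3, 97.3]
contact_force: [0.0, 1.0, -9.9]
finger_gap: 0.34
gripper_force: 62.4
slide total [ 2.1  0.7 -0.3] turn z -0.0024 rot [-179.85   -0.25   97.26] pos [ 534.6 -412.2  204.7]
```

View pics/w3.png

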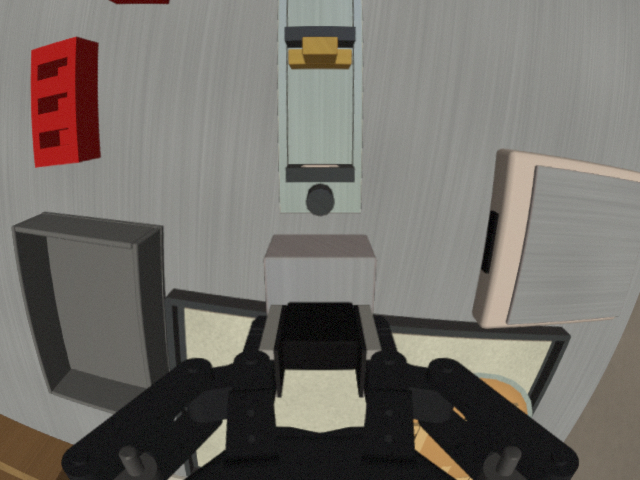

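The view shows the large-bay fence's bay edge at row 165 (cols 286–354), the stop at about (320,50), and the held head's +y top edge at row 257 (cols 265–375).

Run:
```python
from h import *
import pickle
p=pickle.load(open("w3.p","rb"))
f=lambda u,v,z:at("wrist",u,v,z,p)*1000
a,b=f(286,165.5,.038),f(354,165.5,.038);print("fence1",a.round(1),b.round(1),np.linalg.norm(a-b).round(1),((a+b)/2).round(1))
c,d=f(285,27,.038),f(355,27,.038);print("fence2",c.round(1),d.round(1),((c+d)/2).round(1))
v=(c+d-a-b)/2;print("pitch",np.linalg.norm(v),"bed y",v/np.linalg.norm(v),"yaw",np.degrees(np.arctan2(-v[0],v[1])))
m,n=f(265,257,.187),f(375,257,.187);print("head edge",m,n,np.linalg.norm(m-n))
print("stop upper bottom edge",f(290,68,.036),f(350,68,.036))
print("stop top front edge", f(302,54,.078),f(338,54,.078))
print("fence z",tri([ray("wrist",320,165.5,p),(lambda x:ray("top",*x))((315+672.5/4.8,210+134/4.8))])*1000)
```

```text
fence1 [ 499.4 -364.    38. ] [ 553.6 -357.    38. ] 54.6 [ 526.5 -360.5   38. ]
fence2 [ 484.8 -251.3   38. ] [ 539.4 -244.4   38. ] [ 512.1 -247.8   38. ]
pitch 113.56628925792155 bed y [-0.12655709  0.99195932  0.        ] yaw 7.270684820011451
head edge [ 506.14439233 -386.24212518  187.        ] [ 553.29305999 -380.17731419  187.        ] 47.537130688452244
stop upper bottom edge [ 493.00770131 -284.89349211   36.        ] [ 539.93165585 -278.91765176   36.        ]
stop top front edge [ 504.04092279 -280.10772137   78.        ] [ 528.2315977  -277.02920901   78.        ]
fence z [ 526.85951044 -359.46871999   45.93574527]
```

```bash
python3 -c "
from h import *
go(.522,-.3159,.14,97.3)"
```

```text
slide total [96.3 -0.7 65.5] turn z 0.0008 rot [-179.88   -0.22   97.35] pos [ 535.  -411.4  205.5]
```

```bash
python3 -m crank '[{"slide":[30,0,0],"turn":[0,0,0]},{"slide":[30,0,10],"turn":[0,0,0]},{"slide":[24,-0.7,25],"turn":[0,0,0]},{"slide":[12.3,0,25],"turn":[0,0,0]},{"slide":[0,0,20],"turn":[0,0,0]},{"slide":[0,0,0],"turn":[0,0,0]},{"slide":[0,0,0],"turn":[0,0,0]}]'
python3 - <<'E'
from h import *
import pickle
go(.522,-.3159,.062,97.3)
p=cams.camera_params("wrist");a=cams.capture("wrist")
cv2.imwrite("pics/w4.png",cv2.resize(a[120:440,160:480,::-1],None,fx=1.8,fy=1.8,interpolation=2));pickle.dump(p,open("w4.p","wb"))
E
```

```text
clock: 7.6
eef_pos: [0.5225, -0.3158, 0.1283]
tcp_rot: [-180.0, -0.0, 97.5]
contact_force: [0.8, -0.3, -9.0]
finger_gap: 0.338
gripper_force: 62.5
slide total [ 0.  -0.5 66.3] turn z 0.003 rot [-1.7997e+02 -4.0000e-02  9.7470e+01] pos [ 522.5 -315.8  128.3]
```

View pics/w4.png

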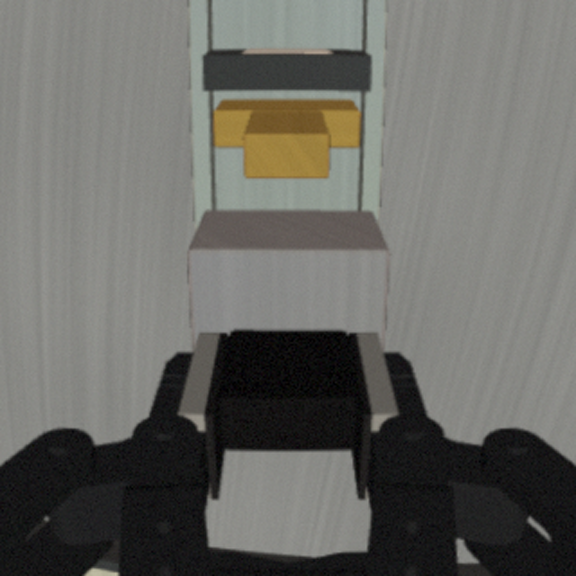

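The head is centred over the channel (crop column 288 against 287) and square to it, with room in front of the stop. Lowering.

```bash
python3 -m crank '[{"slide":[0,0,20],"turn":[0,0,0.003]},{"slide":[0,0,20],"turn":[0,0,0]},{"slide":[0,0,14],"turn":[0,0,0]},{"slide":[0,0,6],"turn":[0,0,0]},{"slide":[0,0,2],"turn":[0,0,0]},{"slide":[0,0,2],"turn":[0,0,0]},{"slide":[0,0,0],"turn":[0,0,0]}]'
```

```text
clock: 8.35
eef_pos: [0.523, -0.3171, 0.0651]
tcp_rot: [180.0, 0.0, 97.3]
contact_force: [-0.6, 0.1, -8.2]
finger_gap: 0.338
gripper_force: 62.5
```

```bash
python3 -m crank '[{"slide":[0,0,1],"turn":[0,0,0]},{"slide":[0,0,1],"turn":[0,0,0]},{"slide":[0,0,0],"turn":[0,0,0]}]';python3 -m crank '[{"slide":[0,0,1],"turn":[0,0,0]},{"slide":[0,0,0],"turn":[0,0,0]}]'
```

```text
clock: 8.65
eef_pos: [0.5231, -0.3173, 0.0635]
tcp_rot: [179.9, 0.1, 97.3]
contact_force: [-1.2, -1.2, -1.8]
finger_gap: 0.336
gripper_force: 63.7
clock: 8.85
eef_pos: [0.5232, -0.3176, 0.0633]
tcp_rot: [179.9, 0.1, 97.3]
contact_force: [-4.1, 0.5, 8.1]
finger_gap: 0.341
gripper_force: 64.8
```

```bash
python3 -m crank '[{"slide":[0,0,-0.7],"turn":[0,0,0]},{"slide":[0,0,0],"turn":[0,0,0]},{"slide":[0,0,0],"turn":[0,0,0]}]' 0.42 40
python3 -m crank '[{"slide":[0,0,-10],"turn":[0,0,0]},{"slide":[0,0,-30],"turn":[0,0,0]},{"slide":[0,0,-35],"turn":[0,0,0.05]},{"slide":[0,0,-40],"turn":[0,0,0.05]},{"slide":[0,0,-30],"turn":[0,0,0.1]},{"slide":[0,0,0],"turn":[0,0,0.009]},{"slide":[0,0,0],"turn":[0,0,0]}]'
python3 -c "
from h import *
go(.5772,.0815,.205,85.3)"
```

```text
clock: 9.15
eef_pos: [0.5229, -0.3169, 0.0623]
tcp_rot: [180.0, 0.0, 97.3]
contact_force: [-0.9, 0.4, 0.6]
finger_gap: 0.582
gripper_force: 0.0
clock: 9.85
eef_pos: [0.5231, -0.317, 0.2082]
tcp_rot: [179.9, 0.1, 85.3]
contact_force: [-0.9, -0.0, 0.1]
finger_gap: 0.579
gripper_force: 0.0
slide total [401.6  21.6   3.2] turn z 0.0007 rot [1.7991e+02 7.0000e-02 8.5340e+01] pos [ 523.1 -317.   208.2]
```

```bash
python3 -m crank '[{"slide":[36.5,2,0],"turn":[0,0,0]},{"slide":[36.5,2,0],"turn":[0,0,0]},{"slide":[36.5,2,0],"turn":[0,0,0]},{"slide":[36.5,2,0],"turn":[0,0,0]},{"slide":[36.5,2,0],"turn":[0,0,0]},{"slide":[36.5,2,0],"turn":[0,0,0]},{"slide":[36.5,2,0],"turn":[0,0,0]},{"slide":[36.5,2,0],"turn":[0,0,0]},{"slide":[36.5,2,0],"turn":[0,0,0]},{"slide":[36.5,1.8,0],"turn":[0,0,0]},{"slide":[36.5,1.8,0],"turn":[0,0,0]},{"slide":[0,0,0],"turn":[0,0,0]}]'
python3 - <<'E'
from h import *
import pickle
cams.capture("top")
go(.5772,.0815,.15,85.3)
p=cams.camera_params("wrist");a=cams.capture("wrist")
cv2.imwrite("pics/w5.png",cv2.resize(a[200:480,160:480,::-1],None,fx=1.8,fy=1.8,interpolation=2));pickle.dump(p,open("w5.p","wb"))
E
```

```text
clock: 11.05
eef_pos: [0.5762, 0.0856, 0.2054]
tcp_rot: [-179.9, -0.1, 85.6]
contact_force: [0.3, 0.2, -0.1]
finger_gap: 0.581
gripper_force: 0.0
slide total [-2.1  1.2 55.4] turn z 0.0043 rot [-1.7986e+02 -1.0000e-02  8.5540e+01] pos [576.2  83.7 205.4]
```

View pics/w5.png

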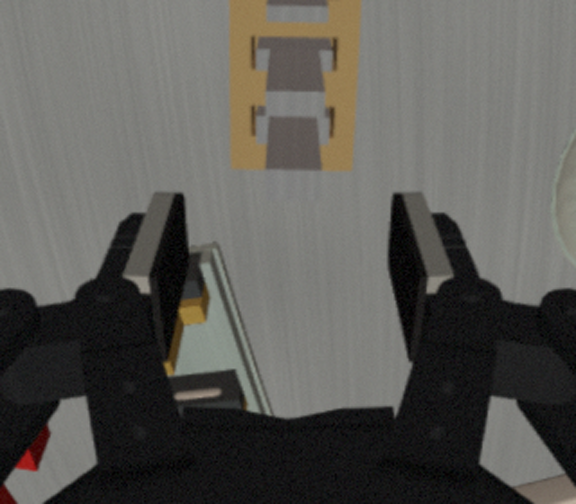

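The middle blade's top face is at crop (296,103), about (324,257) in the full picture. Computing its position.

Run:
```python
from h import *
import pickle
p=pickle.load(open("w5.p","rb"))
f=lambda u,v,z:(at("wrist",160+u/1.8,200+v/1.8,z,p)*1000).round(1)
print(f(265,92,.106),f(325,92,.106),f(273,116,.106),f(329,115,.106),"shoulders",f(262,60,.051),f(330,60,.051), "jaw mid", f(288,225,.2))
print("10mm z",tri([ray("wrist",160+297/1.8,200+103.5/1.8,p),ray("wrist",280+(592-400)/4,235+425/4,pickle.load(open("w1.p","rb")))])*1000)
go(.5772,.0815,.15,85.3)
```

```text
[566.5  86.9 106. ] [588.4  85.2 106. ] [568.6  77.3 106. ] [589.4  76.  106. ] shoulders [562.9  82.7  51. ] [593.2  80.3  51. ] jaw mid [575.1  86.4 200. ]
10mm z [577.48565562  80.60741232 104.01962899]
slide total [-0.9  1.  55.6] turn z 0.0027 rot [-1.7987e+02  1.0000e-02  8.5450e+01] pos [576.3  82.4 205.6]
```

```bash
python3 -m crank '[{"slide":[-1,1.6,30],"turn":[0,0,0]},{"slide":[0,0,35],"turn":[0,0,0]},{"slide":[0,0,30],"turn":[0,0,0]},{"slide":[0,0,20],"turn":[0,0,0]},{"slide":[0,0,8.5],"turn":[0,0,0]},{"slide":[0,0,0],"turn":[0,0,0]},{"slide":[0,0,0],"turn":[0,0,0]}]'
python3 -m crank '[{"slide":[0,0,0],"turn":[0,0,0]},{"slide":[0,0,0],"turn":[0,0,0]},{"slide":[0,0,0],"turn":[0,0,0]},{"slide":[0,0,0],"turn":[0,0,0]},{"slide":[0,0,0],"turn":[0,0,0]}]' 1 40
```

```text
clock: 11.85
eef_pos: [0.579, 0.08, 0.0845]
tcp_rot: [179.9, 0.0, 85.3]
contact_force: [-0.3, 0.2, -0.0]
finger_gap: 0.58
gripper_force: 0.0
clock: 12.35
eef_pos: [0.5793, 0.0805, 0.0848]
tcp_rot: [179.9, 0.0, 85.3]
contact_force: [-1.2, 0.3, 5.6]
finger_gap: 0.25
gripper_force: 39.1
```

```bash
python3 -m crank '[{"slide":[0,0,-10],"turn":[0,0,0]},{"slide":[0,0,-25],"turn":[0,0,0]},{"slide":[0,0,-35],"turn":[0,0,0]},{"slide":[0,0,-35],"turn":[0,0,0]},{"slide":[0,0,-20],"turn":[0,0,-0.07]},{"slide":[0,0,0],"turn":[0,0,-0.07]},{"slide":[0,0,0],"turn":[0,0,-0.07]},{"slide":[0,0,0],"turn":[0,0,0]},{"slide":[0,0,0],"turn":[0,0,0]}]'
python3 -c "
from h import *
go(.528,-.41,.21,97.3)"
```

```text
clock: 13.25
eef_pos: [0.5784, 0.0806, 0.2086]
tcp_rot: [-180.0, -0.0, 97.2]
contact_force: [0.9, 0.8, -1.5]
finger_gap: 0.249
gripper_force: 39.5
slide total [-480.4 -111.7   -1.4] turn z -0.0014 rot [-1.7999e+02 -1.0000e-02  9.7220e+01] pos [578.4  80.6 208.6]
```

```bash
python3 -m crank '[{"slide":[-40,-9.4,0],"turn":[0,0,0]},{"slide":[-40,-9.4,0],"turn":[0,0,0]},{"slide":[-40,-9.4,0],"turn":[0,0,0]},{"slide":[-40,-9.4,0],"turn":[0,0,0]},{"slide":[-40,-9.4,0],"turn":[0,0,0]},{"slide":[-40,-9.4,0],"turn":[0,0,0]},{"slide":[-40,-9.4,0],"turn":[0,0,0]},{"slide":[-40,-9.4,0],"turn":[0,0,0]},{"slide":[-40,-9.4,0],"turn":[0,0,0]},{"slide":[-40,-9.4,0],"turn":[0,0,0]},{"slide":[-40,-9.3,0],"turn":[0,0,0]},{"slide":[-40,-9.3,0],"turn":[0,0,0]}]'
python3 -m crank '[{"slide":[0,0,0],"turn":[0,0,0]},{"slide":[0,0,0],"turn":[0,0,0]}]'
python3 - <<'E'
from h import *
import pickle
go(.528,-.41,.21,97.3)
p=cams.camera_params("wrist");a=cams.capture("wrist")
cv2.imwrite("pics/w6.png",cv2.resize(a[0:300,200:440,::-1],None,fx=2,fy=2,interpolation=2));pickle.dump(p,open("w6.p","wb"))
E
```

```text
clock: 14.45
eef_pos: [0.5276, -0.4114, 0.2083]
tcp_rot: [-180.0, -0.0, 97.2]
contact_force: [0.6, 0.3, -1.3]
finger_gap: 0.25
gripper_force: 39.6
clock: 14.65
eef_pos: [0.5276, -0.4105, 0.2078]
tcp_rot: [-180.0, -0.1, 97.2]
contact_force: [-0.4, 1.2, -1.5]
finger_gap: 0.253
gripper_force: 39.7
slide total [ 0.5  0.5 -2.2] turn z -0.0024 rot [-1.7997e+02 -8.0000e-02  9.7160e+01] pos [ 527.6 -410.5  207.8]
```

View pics/w6.png

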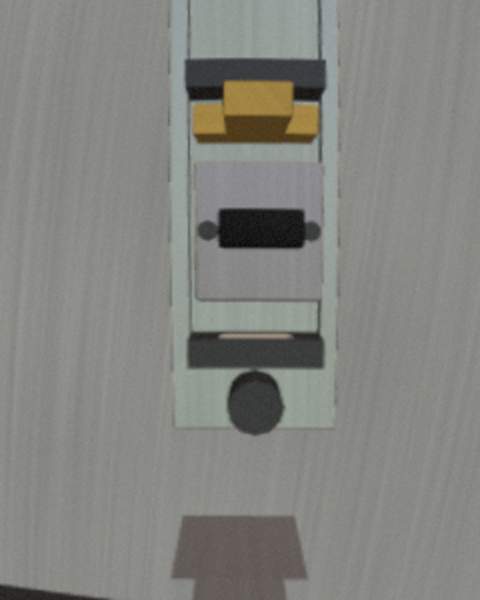

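The head stands square in the bay, with its right edge at crop row 299. The fence's bay edge is at row 333 and the blade's foot edge is at row 516 (cols 183–297).

Run:
```python
from h import *
import pickle
p=pickle.load(open("w6.p","rb"))
f=lambda u,v,z:at("wrist",200+u/2,v/2,z,p)*1000
ex=np.array([.992,.1265,0]);ey=np.array([-.1265,.992,0])
F=(f(188,333,.038)+f(324,333,.038))/2
H=(f(196,299,.044)+f(322,299,.044))/2;H2=(f(195,163,.044)+f(322,163,.044))/2;G=(f(220,229,.078)+f(304,229,.078))/2
a,b=f(183,516,.129),f(297,516,.129);B=(a+b)/2
T=np.array([527.6,-410.5,0])
for n,X in dict(head=H,headback=H2,grip=G,bladefoot=B,tcp=T).items(): print(n,X.round(1),"rel face: x,y",((X-F)@ex).round(1),((X-F)@ey).round(1))
print(F,"blade width",np.linalg.norm(a-b))
S=(f(222,116,.078)+f(293,116,.078))/2;print("stop top edge",((S-F)@ex).round(1),((S-F)@ey).round(1),S)
```

```text
head [ 525.8 -345.3   44. ] rel face: x,y 1.0 14.3
headback [ 518.7 -291.4   44. ] rel face: x,y 0.8 68.7
grip [ 522.5 -318.6   78. ] rel face: x,y 1.1 41.2
bladefoot [ 525.7 -404.9  129. ] rel face: x,y -6.6 -44.8
tcp [ 527.6 -410.5    0. ] rel face: x,y -5.4 -50.6
[ 526.59539543 -359.6067137    38.        ] blade width 34.53292313547762
stop top edge -0.4 81.4 [ 515.90328643 -278.86874384   78.        ]
```

```bash
python3 -c "
from h import *
go(.5277,-.3522,.132,97.3)"
```

```text
slide total [57.   7.  76.1] turn z -0.0008 rot [-1.7998e+02 -6.0000e-02  9.7250e+01] pos [ 528.  -409.6  208.1]
```

```bash
python3 -m crank '[{"slide":[25,3,0],"turn":[0,0,0]},{"slide":[25,3,6],"turn":[0,0,0]},{"slide":[7,1,25],"turn":[0,0,0]},{"slide":[0,0,30],"turn":[0,0,0]},{"slide":[0,0,15],"turn":[0,0,0]},{"slide":[0,0,0],"turn":[0,0,0]},{"slide":[0,0,0],"turn":[0,0,0]},{"slide":[0,0,0],"turn":[0,0,0]}]'
python3 - <<'E'
from h import *
import pickle
go(.5277,-.3522,.132,97.3)
p=cams.camera_params("wrist");a=cams.capture("wrist")
cv2.imwrite("pics/w7.png",cv2.resize(a[190:390,220:420,::-1],None,fx=3,fy=3,interpolation=2));pickle.dump(p,open("w7.p","wb"))
E
```

```text
clock: 15.5
eef_pos: [0.5285, -0.3531, 0.1344]
tcp_rot: [179.9, 0.1, 97.3]
contact_force: [0.1, -1.0, -1.8]
finger_gap: 0.25
gripper_force: 39.7
slide total [ 1.  -0.7  2.4] turn z 0.0005 rot [1.7991e+02 1.1000e-01 9.7330e+01] pos [ 528.5 -353.1  134.4]
```

View pics/w7.png

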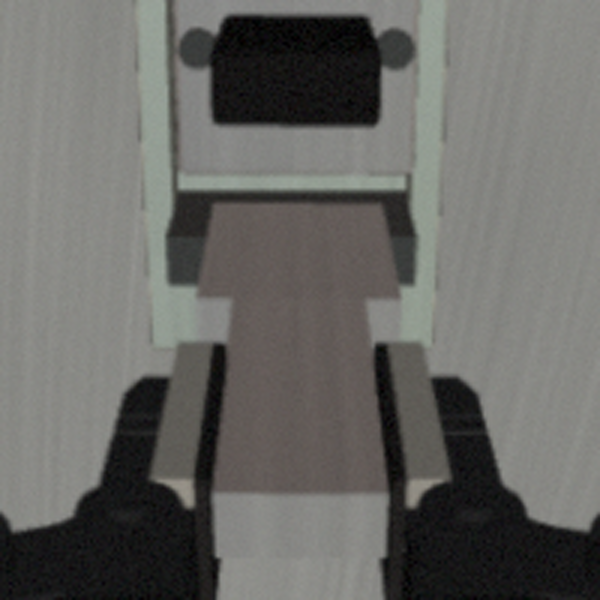

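```bash
cat > rel.py <<'E'
from h import *
import pickle,sys
def rel(fn,f,z_foot,F,H,B,hz=.044,ey=np.array([-.1265,.992,0])):
    p=pickle.load(open(fn,"rb"));ex=np.array([ey[1],-ey[0],0])
    g=lambda t,z:(at("wrist",*f(t[0],t[2]),z,p)+at("wrist",*f(t[1],t[2]),z,p))*500
    w=lambda t,z:np.linalg.norm(at("wrist",*f(t[0],t[2]),z,p)-at("wrist",*f(t[1],t[2]),z,p))*1000
    o=g(F,.038)
    for n,X,q,z in(("head",g(H,hz),H,hz),("blade+y edge",g(B,z_foot),B,z_foot),("fence",o,F,.038)): print(n,X.round(1),"x,y rel fence",((X-o)@ex).round(1),((X-o)@ey).round(1),"width",w(q,z).round(1))
E
python3 - <<'E'
from rel import *
rel("w7.p",lambda u,v:(220+u/3,190+v/3),.0556,(168,416,234),(176,415,174),(212,385,202))
E
```

```text
head [ 525.6 -345.5   44. ] x,y rel fence 0.8 16.2 width 50.5
blade+y edge [ 526.5 -347.4   55.6] x,y rel fence 1.4 14.3 width 34.9
fence [ 526.9 -361.7   38. ] x,y rel fence 0.0 0.0 width 55.0
```

The blade clears the head by about 2 mm and the bar by about 2.8 mm. Lowering it into the gap.

```bash
python3 -m crank '[{"slide":[-0.4,-0.8,5],"turn":[0,0,0]},{"slide":[0,0,8],"turn":[0,0,0]},{"slide":[0,0,8],"turn":[0,0,0]},{"slide":[0,0,8],"turn":[0,0,0]},{"slide":[0,0,0],"turn":[0,0,0]}]'
python3 -m crank '[{"slide":[0,0,6],"turn":[0,0,0]},{"slide":[0,0,5],"turn":[0,0,0]},{"slide":[0,0,4],"turn":[0,0,0]},{"slide":[0,0,1.5],"turn":[0,0,0]},{"slide":[0,0,0],"turn":[0,0,0]}]'
```

```text
clock: 16.05
eef_pos: [0.5263, -0.3522, 0.1014]
tcp_rot: [-179.9, -0.1, 97.3]
contact_force: [-0.1, 0.0, -2.2]
finger_gap: 0.252
gripper_force: 39.8
clock: 16.55
eef_pos: [0.5271, -0.353, 0.0871]
tcp_rot: [180.0, 0.0, 97.3]
contact_force: [1.1, -0.4, -2.2]
finger_gap: 0.251
gripper_force: 39.8
```

```bash
python3 -m crank '[{"slide":[0,0,1],"turn":[0,0,0]},{"slide":[0,0,0],"turn":[0,0,0]}]';python3 -m crank '[{"slide":[0,0,1],"turn":[0,0,0]},{"slide":[0,0,0],"turn":[0,0,0]}]'
```

```text
clock: 16.75
eef_pos: [0.5273, -0.3532, 0.0869]
tcp_rot: [180.0, 0.0, 97.3]
contact_force: [-0.7, 0.5, 4.9]
finger_gap: 0.25
gripper_force: 40.6
clock: 16.95
eef_pos: [0.5274, -0.3535, 0.0868]
tcp_rot: [180.0, 0.1, 97.3]
contact_force: [-5.0, 1.8, 10.8]
finger_gap: 0.249
gripper_force: 41.5
```

```bash
python3 -m crank '[{"slide":[0,0,-1.8],"turn":[0,0,0]},{"slide":[0,0,0],"turn":[0,0,0]},{"slide":[0,0,0],"turn":[0,0,0]}]' 0.45 40
python3 -m crank '[{"slide":[0,0,-10],"turn":[0,0,0]},{"slide":[0,0,-25],"turn":[0,0,0]},{"slide":[0,0,-15],"turn":[0,0,0]},{"slide":[27,0,0],"turn":[0,0,0]},{"slide":[27,0,0],"turn":[0,0,0]},{"slide":[27,0,0],"turn":[0,0,0]},{"slide":[0,0,0],"turn":[0,0,0]},{"slide":[0,0,0],"turn":[0,0,0]}]'
python3 - <<'E'
from h import *
import pickle
go(.5156,-.2737,.066,97.3)
p=cams.camera_params("wrist");a=cams.capture("wrist")
cv2.imwrite("pics/w8.png",cv2.resize(a[190:390,220:420,::-1],None,fx=3,fy=3,interpolation=2));pickle.dump(p,open("w8.p","wb"))
E
```

```text
clock: 17.25
eef_pos: [0.5271, -0.353, 0.0867]
tcp_rot: [180.0, -0.0, 97.3]
contact_force: [0.2, 0.1, -0.8]
finger_gap: 0.553
gripper_force: 0.0
clock: 18.05
eef_pos: [0.5171, -0.2726, 0.1375]
tcp_rot: [180.0, 0.1, 97.4]
contact_force: [0.2, -0.2, -0.3]
finger_gap: 0.549
gripper_force: 0.0
slide total [-0.9 -1.6 71.5] turn z 0.0015 rot [1.7995e+02 6.0000e-02 9.7380e+01] pos [ 517.1 -272.6  137.5]
```

View pics/w8.png

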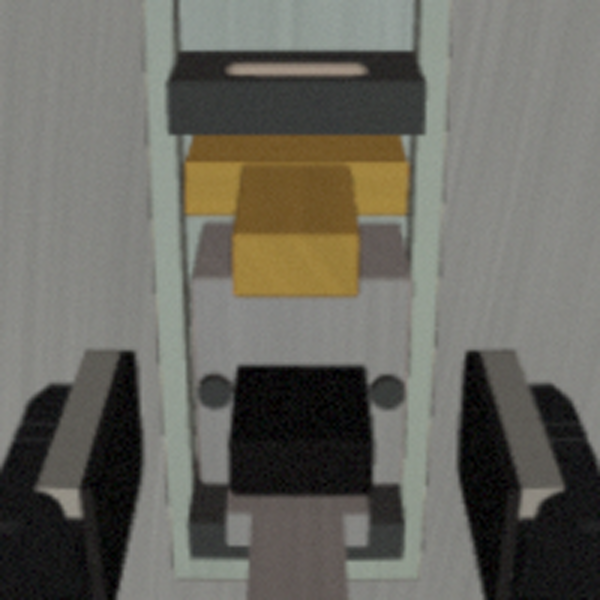

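The stop's top face spans crop rows 233–296 and cols 233–358, and head, blade and fence are in line. Working out its centre and the medium bay's fence from this view.

Run:
```python
from h import *
import pickle
p=pickle.load(open("w8.p","rb"));f=lambda u,v,z:at("wrist",220+u/3,190+v/3,z,p)*1000
q=[f(233,233,.078),f(358,233,.078),f(358,296,.078),f(233,296,.078)];print(np.round(q,1),np.mean(q,0))
a,b=f(175,52,.038),f(420,52,.038);print("fence2 bay_medium edge",a,b,(a+b)/2)
a,b=f(168,81,.038),f(424,81,.038);print("fence2 near",(a+b)/2)
go(*(np.mean(q,0)[:2]/1000),.066,97.3)
p2=pickle.load(open("w2.p","rb"));g=lambda u,v,z:at("wrist",160+u,180+v,z,p2)*1000
q=[g(243,102,.041),g(316,126,.041),g(324,66,.041),g(251,50,.041)]
print("med block top?",np.round(q,1))
print("med grip top",np.round([g(273,105,.075),g(321,100,.075),g(321,128,.075),g(273,129,.075)],1))
```

```text
[[ 502.9 -267.2   78. ]
 [ 525.8 -264.2   78. ]
 [ 527.7 -277.    78. ]
 [ 504.2 -280.1   78. ]] [ 515.16199632 -272.14861735   78.        ]
fence2 bay_medium edge [ 485.5873095  -244.15611287   38.        ] [ 537.32920175 -237.45948634   38.        ] [ 511.45825562 -240.8077996    38.        ]
fence2 near [ 511.95439994 -247.17964656   38.        ]
slide total [ 1.2 -1.8 71.4] turn z 0.0008 rot [1.7996e+02 5.0000e-02 9.7340e+01] pos [ 517.1 -273.2  137.4]
med block top? [[596.2 246.7  41. ]
 [649.4 224.4  41. ]
 [650.2 268.   41. ]
 [600.4 280.9  41. ]]
med grip top [[605.5 259.7  75. ]
 [634.3 260.4  75. ]
 [636.7 242.3  75. ]
 [606.6 244.7  75. ]]
```

```bash
python3 -m crank '[{"slide":[1,-1.8,15],"turn":[0,0,0]},{"slide":[0,0,25],"turn":[0,0,0]},{"slide":[0,0,20],"turn":[0,0,0]},{"slide":[0,0,11],"turn":[0,0,0]},{"slide":[0,0,0],"turn":[0,0,0]},{"slide":[0,0,0],"turn":[0,0,0]}]'
python3 -m crank '[{"slide":[0,0,0],"turn":[0,0,0]},{"slide":[0,0,0],"turn":[0,0,0]},{"slide":[0,0,0],"turn":[0,0,0]},{"slide":[0,0,0],"turn":[0,0,0]}]' 1 40
python3 -m crank '[{"slide":[-2,0,0],"turn":[0,0,0]},{"slide":[-2,0,0],"turn":[0,0,0]},{"slide":[-2,0,0],"turn":[0,0,0]},{"slide":[0,0,0],"turn":[0,0,0]}]'
```

```text
clock: 18.7
eef_pos: [0.5148, -0.2722, 0.066]
tcp_rot: [180.0, -0.0, 97.3]
contact_force: [0.4, -1.0, 0.1]
finger_gap: 0.55
gripper_force: 0.0
clock: 19.1
eef_pos: [0.5162, -0.2724, 0.0673]
tcp_rot: [179.8, 0.1, 97.4]
contact_force: [5.7, 1.0, 5.5]
finger_gap: 0.272
gripper_force: 41.8
clock: 19.5
eef_pos: [0.5169, -0.2781, 0.0673]
tcp_rot: [179.8, 0.1, 97.4]
contact_force: [5.3, 3.0, 6.3]
finger_gap: 0.269
gripper_force: 41.9
```

```bash
python3 -m crank '[{"slide":[-2,0,0],"turn":[0,0,0]},{"slide":[-2,0,0],"turn":[0,0,0]},{"slide":[-1,0,0],"turn":[0,0,0]},{"slide":[0,0,0],"turn":[0,0,0]}]'
python3 -m crank '[{"slide":[-1,0,0],"turn":[0,0,0]},{"slide":[-1,0,0],"turn":[0,0,0]},{"slide":[0,0,0],"turn":[0,0,0]}]'
```

```text
clock: 19.9
eef_pos: [0.5175, -0.283, 0.0672]
tcp_rot: [179.8, 0.1, 97.4]
contact_force: [5.4, 3.1, 6.6]
finger_gap: 0.269
gripper_force: 42.0
clock: 20.2
eef_pos: [0.5177, -0.2842, 0.0673]
tcp_rot: [179.8, -0.0, 97.4]
contact_force: [3.5, 5.8, 8.3]
finger_gap: 0.269
gripper_force: 42.2
```

```bash
python3 -m crank '[{"slide":[-1,0,0],"turn":[0,0,0]},{"slide":[0,0,0],"turn":[0,0,0]}]';python3 -m crank '[{"slide":[-1,0,0],"turn":[0,0,0]},{"slide":[0,0,0],"turn":[0,0,0]}]'
```

```text
clock: 20.4
eef_pos: [0.5177, -0.2845, 0.0672]
tcp_rot: [179.8, -0.1, 97.4]
contact_force: [3.5, 9.8, 11.0]
finger_gap: 0.27
gripper_force: 42.5
clock: 20.6
eef_pos: [0.5178, -0.2852, 0.0672]
tcp_rot: [179.8, -0.1, 97.4]
contact_force: [3.9, 10.7, 11.3]
finger_gap: 0.275
gripper_force: 42.6
```

```bash
for i in 1 2; do :; done; python3 -m crank '[{"slide":[-1,0,0],"turn":[0,0,0]},{"slide":[0,0,0],"turn":[0,0,0]}]';python3 -m crank '[{"slide":[-1,0,0],"turn":[0,0,0]},{"slide":[0,0,0],"turn":[0,0,0]}]';python3 -m crank '[{"slide":[-1,0,0],"turn":[0,0,0]},{"slide":[0,0,0],"turn":[0,0,0]}]'
```

```text
clock: 20.8
eef_pos: [0.5179, -0.2861, 0.0673]
tcp_rot: [179.8, -0.1, 97.4]
contact_force: [3.3, 11.6, 12.9]
finger_gap: 0.271
gripper_force: 42.6
clock: 21.0
eef_pos: [0.518, -0.2868, 0.0672]
tcp_rot: [179.9, -0.2, 97.4]
contact_force: [2.8, 13.5, 12.0]
finger_gap: 0.269
gripper_force: 42.7
clock: 21.2
eef_pos: [0.5181, -0.2877, 0.0672]
tcp_rot: [179.9, -0.2, 97.4]
contact_force: [3.6, 13.1, 12.7]
finger_gap: 0.273
gripper_force: 42.7
```

```bash
python3 -m crank '[{"slide":[-1,0,0],"turn":[0,0,0]},{"slide":[0,0,0],"turn":[0,0,0]}]';python3 -m crank '[{"slide":[-1,0,0],"turn":[0,0,0]},{"slide":[0,0,0],"turn":[0,0,0]}]';python3 -m crank '[{"slide":[-1,0,0],"turn":[0,0,0]},{"slide":[0,0,0],"turn":[0,0,0]}]'
```

```text
clock: 21.4
eef_pos: [0.5183, -0.2887, 0.0673]
tcp_rot: [179.8, -0.2, 97.4]
contact_force: [2.6, 13.0, 11.8]
finger_gap: 0.265
gripper_force: 42.7
clock: 21.6
eef_pos: [0.5183, -0.2894, 0.0672]
tcp_rot: [179.9, -0.2, 97.4]
contact_force: [2.7, 16.3, 14.4]
finger_gap: 0.269
gripper_force: 42.8
clock: 21.8
eef_pos: [0.5184, -0.2901, 0.0673]
tcp_rot: [179.9, -0.2, 97.5]
contact_force: [2.5, 16.9, 15.0]
finger_gap: 0.27
gripper_force: 42.9
```

```bash
python3 -m crank '[{"slide":[-1,0,0],"turn":[0,0,0]},{"slide":[0,0,0],"turn":[0,0,0]}]';python3 -m crank '[{"slide":[-1,0,0],"turn":[0,0,0]},{"slide":[0,0,0],"turn":[0,0,0]}]'
```

```text
clock: 22.0
eef_pos: [0.5184, -0.2906, 0.0672]
tcp_rot: [179.9, -0.3, 97.5]
contact_force: [1.8, 18.6, 16.6]
finger_gap: 0.27
gripper_force: 43.1
clock: 22.2
eef_pos: [0.5185, -0.2906, 0.0672]
tcp_rot: [179.9, -0.4, 97.5]
contact_force: [0.7, 23.6, 19.5]
finger_gap: 0.273
gripper_force: 43.5
```

Hard nip reached (force rises with no motion). I'll ease off, release, and go to the blade.

```bash
python3 -m crank '[{"slide":[1.5,0,-1.5],"turn":[0,0,0]},{"slide":[0,0,0],"turn":[0,0,0]}]'
python3 -m crank '[{"slide":[0,0,0],"turn":[0,0,0]},{"slide":[0,0,0],"turn":[0,0,0]},{"slide":[0,0,0],"turn":[0,0,0]}]' 0.45 40
python3 -m crank '[{"slide":[0,0,-10],"turn":[0,0,0]},{"slide":[0,0,-30],"turn":[0,0,0]},{"slide":[0,0,-35],"turn":[0,0,0]},{"slide":[0,0,0],"turn":[0,0,0]},{"slide":[0,0,0],"turn":[0,0,0]}]'
python3 -c "
from h import *
go(.5277,-.3568,.086,97.3)"
```

```text
clock: 22.4
eef_pos: [0.5184, -0.2905, 0.0673]
tcp_rot: [179.9, -0.2, 97.5]
contact_force: [6.9, 13.5, 3.7]
finger_gap: 0.271
gripper_force: 41.7
clock: 22.7
eef_pos: [0.5173, -0.2935, 0.0673]
tcp_rot: [-180.0, 0.0, 97.3]
contact_force: [-0.0, 1.0, -0.2]
finger_gap: 0.547
gripper_force: 0.0
clock: 23.2
eef_pos: [0.5181, -0.294, 0.1439]
tcp_rot: [179.9, 0.1, 97.3]
contact_force: [-0.5, 0.4, 0.3]
finger_gap: 0.549
gripper_force: 0.0
slide total [-63.5   1.5  57.9] turn z 0.0003 rot [1.7991e+02 1.2000e-01 9.7320e+01] pos [ 518.1 -294.   143.9]
```

```bash
python3 -m crank '[{"slide":[-32,0.7,0],"turn":[0,0,0]},{"slide":[-31.5,0.8,0],"turn":[0,0,0]},{"slide":[0,0,20],"turn":[0,0,0]},{"slide":[0,0,25],"turn":[0,0,0]},{"slide":[0,0,13],"turn":[0,0,0]},{"slide":[0,0,0],"turn":[0,0,0]},{"slide":[0,0,0],"turn":[0,0,0]}]'
python3 -m crank '[{"slide":[0,0,0],"turn":[0,0,0]},{"slide":[0,0,0],"turn":[0,0,0]},{"slide":[0,0,0],"turn":[0,0,0]},{"slide":[0,0,0],"turn":[0,0,0]},{"slide":[0,0,0],"turn":[0,0,0]}]' 1 40
python3 -m crank '[{"slide":[0,0,-2],"turn":[0,0,0]},{"slide":[0,0,-2],"turn":[0,0,0]},{"slide":[0,0,-2],"turn":[0,0,0]}]'
python3 -m crank '[{"slide":[0,0,-2],"turn":[0,0,0]},{"slide":[0,0,-2],"turn":[0,0,0]},{"slide":[0,0,-2],"turn":[0,0,0]}]'
python3 -m crank '[{"slide":[0,0,-2],"turn":[0,0,0]},{"slide":[0,0,-2],"turn":[0,0,0]},{"slide":[0,0,-2],"turn":[0,0,0]},{"slide":[0,0,-2],"turn":[0,0,0]},{"slide":[0,0,-2],"turn":[0,0,0]},{"slide":[0,0,-2],"turn":[0,0,0]}]'
```

```text
clock: 23.9
eef_pos: [0.5271, -0.3557, 0.0845]
tcp_rot: [-180.0, -0.0, 97.3]
contact_force: [-0.4, 0.3, 0.5]
finger_gap: 0.552
gripper_force: 0.0
clock: 24.4
eef_pos: [0.5276, -0.3565, 0.0858]
tcp_rot: [179.9, 0.1, 97.3]
contact_force: [-1.2, 0.4, 7.4]
finger_gap: 0.248
gripper_force: 39.7
clock: 24.7
eef_pos: [0.5269, -0.3562, 0.0899]
tcp_rot: [-180.0, -0.0, 97.3]
contact_force: [0.9, -3.2, -7.1]
finger_gap: 0.248
gripper_force: 39.3
clock: 25.0
eef_pos: [0.527, -0.356, 0.0963]
tcp_rot: [-180.0, -0.0, 97.3]
contact_force: [0.2, -3.1, -6.9]
finger_gap: 0.253
gripper_force: 39.4
clock: 25.6
eef_pos: [0.5272, -0.356, 0.1085]
tcp_rot: [180.0, -0.0, 97.3]
contact_force: [0.2, -3.0, -4.2]
finger_gap: 0.25
gripper_force: 39.5
```

Drag is clearly felt: about -7 N in z against the blade's 2 N weight. Lifting out and returning the blade to its slot.

```bash
python3 -m crank '[{"slide":[0,0,-4],"turn":[0,0,0]},{"slide":[0,0,-5],"turn":[0,0,0]},{"slide":[0,0,-8],"turn":[0,0,0]},{"slide":[0,0,-20],"turn":[0,0,0]},{"slide":[0,0,-35],"turn":[0,0,0]},{"slide":[0,0,-30],"turn":[0,0,0.07]},{"slide":[0,0,0],"turn":[0,0,0.07]},{"slide":[0,0,0],"turn":[0,0,0.07]},{"slide":[0,0,0],"turn":[0,0,0]},{"slide":[0,0,0],"turn":[0,0,0]}]'
python3 -c "
from h import *
go(.5793,.0815,.21,85.3)"
```

```text
clock: 26.6
eef_pos: [0.5272, -0.3556, 0.2106]
tcp_rot: [180.0, -0.0, 85.4]
contact_force: [-0.3, -0.1, -2.2]
finger_gap: 0.247
gripper_force: 40.0
slide total [439.9  17.1   0.6] turn z 0.0023 rot [ 1.7999e+02 -4.0000e-02  8.5430e+01] pos [ 527.2 -355.6  210.6]
```

```bash
python3 -m crank '[{"slide":[40,1.6,0],"turn":[0,0,0]},{"slide":[40,1.6,0],"turn":[0,0,0]},{"slide":[40,1.6,0],"turn":[0,0,0]},{"slide":[40,1.6,0],"turn":[0,0,0]},{"slide":[40,1.6,0],"turn":[0,0,0]},{"slide":[40,1.6,0],"turn":[0,0,0]},{"slide":[40,1.5,0],"turn":[0,0,0]},{"slide":[40,1.5,0],"turn":[0,0,0]},{"slide":[40,1.5,0],"turn":[0,0,0]},{"slide":[40,1.5,0],"turn":[0,0,0]},{"slide":[40,1.5,0],"turn":[0,0,0]},{"slide":[0,0,0],"turn":[0,0,0]}]'
python3 -m crank '[{"slide":[0,0,0],"turn":[0,0,0]},{"slide":[0,0,0],"turn":[0,0,0]}]'
python3 - <<'E'
from h import *
import pickle
go(.5793,.0815,.085,85.3)
p=cams.camera_params("wrist");a=cams.capture("wrist");b=cams.capture("top")
cv2.imwrite("pics/w9.png",a[:,:,::-1]);pickle.dump(p,open("w9.p","wb"));cv2.imwrite("pics/top2.png",b[:,:,::-1])
a=cv2.imread("pics/top0.png").astype(int);d=np.abs(b[:,:,::-1]-a).sum(2)[170:290,165:310]
print((d>60).sum(),[ (x+165,y+170) for y,x in np.argwhere(d>60)[::25]])
E
```

```text
clock: 27.8
eef_pos: [0.5798, 0.0857, 0.2104]
tcp_rot: [-180.0, -0.1, 85.7]
contact_force: [0.3, -0.5, -1.5]
finger_gap: 0.249
gripper_force: 40.0
clock: 28.0
eef_pos: [0.5801, 0.0805, 0.2103]
tcp_rot: [-180.0, 0.0, 85.3]
contact_force: [0.2, -0.5, -1.7]
finger_gap: 0.252
gripper_force: 40.0
slide total [  0.9  -0.9 125.3] turn z 0.0004 rot [-1.7999e+02  1.0000e-02  8.5320e+01] pos [580.1  80.5 210.3]
12781 [(np.int64(165), np.int64(170)), (np.int64(209), np.int64(170)), (np.int64(234), np.int64(170)), (np.int64(259), np.int64(170)), (np.int64(291), np.int64(170)), (np.int64(203), np.int64(171)), (np.int64(228), np.int64(171)), (np.int64(253), np.int64(171)), (np.int64(278), np.int64(171)), (np.int64(190), np.int64(172)), (np.int64(217), np.int64(172)), (np.int64(242), np.int64(172)), (np.int64(267), np.int64(172)), (np.int64(305), np.int64(172)), (np.int64(201), np.int64(173)), (np.int64(226), np.int64(173)), (np.int64(251), np.int64(173)), (np.int64(276), np.int64(173)), (np.int64(191), np.int64(174)), (np.int64(217), np.int64(174)), (np.int64(242), np.int64(174)), (np.int64(267), 
[... 14995 characters left out ...]
.int64(222), np.int64(285)), (np.int64(247), np.int64(285)), (np.int64(272), np.int64(285)), (np.int64(179), np.int64(286)), (np.int64(204), np.int64(286)), (np.int64(229), np.int64(286)), (np.int64(254), np.int64(286)), (np.int64(289), np.int64(286)), (np.int64(189), np.int64(287)), (np.int64(214), np.int64(287)), (np.int64(239), np.int64(287)), (np.int64(264), np.int64(287)), (np.int64(303), np.int64(287)), (np.int64(194), np.int64(288)), (np.int64(219), np.int64(288)), (np.int64(244), np.int64(288)), (np.int64(269), np.int64(288)), (np.int64(166), np.int64(289)), (np.int64(199), np.int64(289)), (np.int64(224), np.int64(289)), (np.int64(249), np.int64(289)), (np.int64(283), np.int64(289))]
```

```bash
python3 -m crank '[{"slide":[0.9,-0.8,15],"turn":[0,0,0]},{"slide":[0,0,30],"turn":[0,0,0]},{"slide":[0,0,30],"turn":[0,0,0]},{"slide":[0,0,10],"turn":[0,0,0]},{"slide":[0,0,8],"turn":[0,0,0]},{"slide":[0,0,0],"turn":[0,0,0]}]'
python3 -m crank '[{"slide":[0,0,8],"turn":[0,0,0]},{"slide":[0,0,8],"turn":[0,0,0]},{"slide":[0,0,8],"turn":[0,0,0]},{"slide":[0,0,5],"turn":[0,0,0]},{"slide":[0,0,2],"turn":[0,0,0]},{"slide":[0,0,0],"turn":[0,0,0]}]'
```

```text
clock: 28.7
eef_pos: [0.5792, 0.0819, 0.1168]
tcp_rot: [-180.0, -0.0, 85.3]
contact_force: [0.0, -0.0, -2.8]
finger_gap: 0.246
gripper_force: 39.9
clock: 29.3
eef_pos: [0.5793, 0.0821, 0.086]
tcp_rot: [-180.0, -0.0, 85.3]
contact_force: [0.5, 0.3, -1.7]
finger_gap: 0.25
gripper_force: 40.1
```

```bash
python3 -m crank '[{"slide":[0,0,1],"turn":[0,0,0]},{"slide":[0,0,0],"turn":[0,0,0]}]'
python3 -m crank '[{"slide":[0,0,0],"turn":[0,0,0]},{"slide":[0,0,0],"turn":[0,0,0]},{"slide":[0,0,0],"turn":[0,0,0]}]' 0.42 40
python3 -m crank '[{"slide":[0,0,-10],"turn":[0,0,0]},{"slide":[0,0,-30],"turn":[0,0,0.03]},{"slide":[0,0,-40],"turn":[0,0,0.035]},{"slide":[30,0,-35],"turn":[0,0,0]},{"slide":[40,20,0],"turn":[0,0,0]},{"slide":[40,20,0],"turn":[0,0,0]},{"slide":[0,0,0],"turn":[0,0,0]},{"slide":[0,0,0],"turn":[0,0,0]},{"slide":[0,0,0],"turn":[0,0,0]}]'
python3 - <<'E'
from h import *
import pickle
go(.623,.248,.12,81.6)
p=cams.camera_params("wrist");a=cams.capture("wrist");pickle.dump(p,open("w10.p","wb"))
u,v=proj("wrist",[.623,.248,.041],p);print(u,v)
cv2.imwrite("pics/w10f.png",a[:,:,::-1])
u0,v0=max(0,min(440,int(u)-100)),max(0,min(330,int(v)-75));print(u0,v0)
cv2.imwrite("pics/w10.png",cv2.resize(a[v0:v0+150,u0:u0+200,::-1],None,fx=4,fy=4,interpolation=2))
E
```

```text
clock: 29.5
eef_pos: [0.5797, 0.0821, 0.0855]
tcp_rot: [180.0, -0.0, 85.3]
contact_force: [0.2, -0.2, -1.2]
finger_gap: 0.247
gripper_force: 40.1
clock: 29.8
eef_pos: [0.5798, 0.0821, 0.0857]
tcp_rot: [180.0, -0.0, 85.3]
contact_force: [0.6, 0.9, -0.0]
finger_gap: 0.583
gripper_force: 0.0
clock: 30.7
eef_pos: [0.635, 0.1845, 0.201]
tcp_rot: [180.0, 0.0, 81.6]
contact_force: [0.8, 0.7, 0.7]
finger_gap: 0.581
gripper_force: 0.0
slide total [ 61.1 -21.2  81. ] turn z -0.0007 rot [179.97   0.    81.56] pos [635.  184.5 201. ]
294.42253169217537 153.8282558977176
194 78
```

View pics/w10.png

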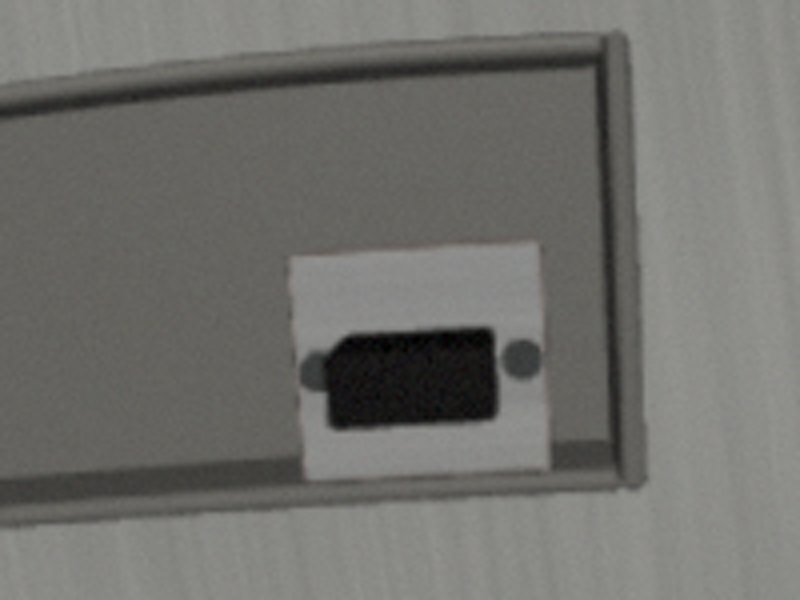

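The medium head has been knocked aside: its block corners are now at crop (289,256), (540,243), (550,468), (305,480), close to the bin's -y wall. Recomputing.

Run:
```python
from h import *
import pickle
p=pickle.load(open("w10.p","rb"));f=lambda u,v,z:at("wrist",194+u/4,78+v/4,z,p)*1000
q=np.array([f(*t,.041) for t in((289,256),(540,243),(550,468),(305,480))])
e=np.roll(q,-1,0)-q;print(q.round(1),q.mean(0),np.linalg.norm(e,axis=1),np.degrees(np.arctan2(e[:,1],e[:,0])))
g=np.array([f(*t,.075) for t in((329,345),(493,328),(496,418),(331,430))])
e=np.roll(g,-1,0)-g;print(g.round(1),g.mean(0),np.linalg.norm(e,axis=1),np.degrees(np.arctan2(e[:,1],e[:,0])))
r=np.array([f(*t,.04) for t in((640,485),(0,524),(625,32),(0,85))]);print("bin rim",r.round(1),np.degrees(np.arctan2(*(r[0]-r[1])[1::-1])))
```

```text
[[602.7 260.9  41. ]
 [651.3 255.7  41. ]
 [646.9 211.   41. ]
 [598.1 216.1  41. ]] [624.76408231 235.92172627  41.        ] [48.91559601 44.86755074 49.13377372 45.07356154] [ -6.08634933 -95.62264283 174.15532439  84.09844953]
[[612.  245.3  75. ]
 [640.6 243.8  75. ]
 [638.8 228.   75. ]
 [609.8 230.3  75. ]] [625.29276516 236.84592782  75.        ] [28.5979109  15.86104847 29.03942117 15.07876743] [ -2.99231777 -96.61946479 175.39196163  81.55290668]
bin rim [[664.4 204.8  40. ]
 [531.9 217.5  40. ]
 [673.6 294.7  40. ]
 [550.4 306.6  40. ]] -5.465830606712881
```

```bash
python3 -m crank '[{"slide":[0,0,0],"turn":[0,0,-0.046]},{"slide":[0,0,0],"turn":[0,0,0]}]'
python3 -c "
from h import *
go(.625,.2362,.0588,84.2)"
```

```text
clock: 30.95
eef_pos: [0.635, 0.1841, 0.2013]
tcp_rot: [179.9, -0.0, 84.2]
contact_force: [0.1, 0.4, -0.6]
finger_gap: 0.578
gripper_force: 0.0
slide total [ 50.8 -15.3 142.5] turn z -0.0003 rot [ 1.7993e+02 -1.0000e-02  8.4180e+01] pos [635.  184.1 201.3]
```

```bash
python3 -m crank '[{"slide":[25,-7.6,25],"turn":[0,0,0]},{"slide":[25.8,-7.7,35],"turn":[0,0,0]},{"slide":[0,0,20],"turn":[0,0,0]},{"slide":[0,0,0],"turn":[0,0,0]},{"slide":[0,0,20],"turn":[0,0,0]},{"slide":[0,0,20],"turn":[0,0,0]},{"slide":[0,0,16],"turn":[0,0,0]},{"slide":[0,0,6],"turn":[0,0,0]},{"slide":[0,0,0],"turn":[0,0,0]},{"slide":[0,0,0],"turn":[0,0,0]}]'
python3 -m crank '[{"slide":[0,0,0],"turn":[0,0,0]},{"slide":[0,0,0],"turn":[0,0,0]},{"slide":[0,0,0],"turn":[0,0,0]},{"slide":[0,0,0],"turn":[0,0,0]}]' 1 60
python3 -m crank '[{"slide":[0,0,-10],"turn":[0,0,0]},{"slide":[0,0,-30],"turn":[0,0,0]},{"slide":[0,0,-40],"turn":[0,0,0]},{"slide":[0,0,-40],"turn":[0,0,-0.07]},{"slide":[0,0,-25],"turn":[0,0,-0.08]},{"slide":[0,0,0],"turn":[0,0,-0.078]},{"slide":[0,0,0],"turn":[0,0,0]},{"slide":[0,0,0],"turn":[0,0,0]}]'
```

```text
clock: 31.95
eef_pos: [0.6258, 0.237, 0.0596]
tcp_rot: [179.9, -0.0, 84.2]
contact_force: [0.2, -0.9, -0.9]
finger_gap: 0.579
gripper_force: 0.0
clock: 32.35
eef_pos: [0.6261, 0.2372, 0.0598]
tcp_rot: [179.9, -0.0, 84.2]
contact_force: [0.9, 0.1, 5.4]
finger_gap: 0.34
gripper_force: 60.7
clock: 33.15
eef_pos: [0.6242, 0.237, 0.2018]
tcp_rot: [-179.8, 0.0, 97.2]
contact_force: [-0.3, -0.1, -7.6]
finger_gap: 0.337
gripper_force: 61.6
```

Held, about 0.75 kg. My viewing budget is used up, so from here I measure with image code (colour segmentation plus the calibration).

```bash
python3 -m crank '[{"slide":[-43,-14.3,0],"turn":[0,0,0]},{"slide":[-43,-14.3,0],"turn":[0,0,0]},{"slide":[-43,-14.3,0],"turn":[0,0,0]},{"slide":[-43,-14.3,0],"turn":[0,0,0]},{"slide":[-43,-14.3,0],"turn":[0,0,0]},{"slide":[-43,-14.3,0],"turn":[0,0,0]},{"slide":[-43,-14.3,0],"turn":[0,0,0]},{"slide":[-43,-14.3,0],"turn":[0,0,0]},{"slide":[-43,-14.4,0],"turn":[0,0,0]},{"slide":[-43,-14.4,0],"turn":[0,0,0]},{"slide":[-43,-14.4,0],"turn":[0,0,0]},{"slide":[-43,-14.4,0],"turn":[0,0,0]}]'
python3 -m crank '[{"slide":[0,0,0],"turn":[0,0,0]},{"slide":[0,0,0],"turn":[0,0,0]}]'
cat > seg.py <<'E'
from h import *
import pickle
def gold(img):
    h=cv2.cvtColor(img,cv2.COLOR_RGB2HSV);m=cv2.inRange(h,(13,110,60),(30,255,255))
    n,l,s,c=cv2.connectedComponentsWithStats(m)
    return [(s[i].tolist(),c[i].round(1).tolist()) for i in range(1,n) if s[i,4]>150]
def rows(img,u,v0,v1,w=2): # mean grey/colour profile down a column band
    return [(v,img[v,int(u)-w:int(u)+w+1].mean(0).astype(int).tolist()) for v in range(v0,v1)]
E
python3 - <<'E'
from seg import *
go(.518,-.297,.205,97.3)
p=cams.camera_params("wrist");a=cams.capture("wrist");pickle.dump(p,open("w11.p","wb"));cv2.imwrite("pics/w11.png",a[:,:,::-1])
print(gold(a))
for d in (0,46,76):
    X=np.array([.512,-.247])+d/1000*np.array([-.1265,.992])
    print(d,np.round(proj("wrist",[*X,.038],p),1),np.round(proj("wrist",[*X,.078],p),1))
E
```

```text
clock: 34.35
eef_pos: [0.5185, -0.2977, 0.202]
tcp_rot: [-179.9, -0.1, 97.1]
contact_force: [1.3, -0.2, -7.4]
finger_gap: 0.336
gripper_force: 62.0
clock: 34.55
eef_pos: [0.5187, -0.297, 0.2017]
tcp_rot: [-179.9, -0.1, 97.0]
contact_force: [0.3, 0.2, -7.7]
finger_gap: 0.342
gripper_force: 62.0
slide total [ 0.1 -0.7 -3.3] turn z -0.0044 rot [-1.799e+02 -1.400e-01  9.705e+01] pos [ 518.7 -297.   201.7]
[([289, 49, 63, 30, 1556], [319.9, 65.0]), ([291, 206, 60, 37, 1752], [320.9, 221.6]), ([0, 446, 70, 34, 1280], [24.4, 468.1]), ([424, 451, 49, 29, 617], [447.8, 464.9])]
0 [321.1 167.5] [321.1 174.2]
46 [320.9 109.8] [320.9 107.6]
76 [320.7  72.4] [320.8  64.4]
```

Run:
```python
from seg import *
p=pickle.load(open("w11.p","rb"));a=cv2.imread("pics/w11.png")[:,:,::-1]
g=cv2.cvtColor(a,cv2.COLOR_RGB2GRAY).astype(int)
print("c320",g[45:85,316:325].mean(1).astype(int).tolist())
print("c296",g[45:85,293:298].mean(1).astype(int).tolist())
print("fence c300",g[155:205,296:302].mean(1).astype(int).tolist())
print("fence row172",g[170:176,275:370].mean(0).astype(int).tolist())
print("head c320",g[215:300,300:306].mean(1).astype(int).tolist())
F=np.array([.512,-.247,0])
for n,v,z in(("foot",79,.008),("foot",79,.036)):
    X=at("wrist",320.8,v,z,p);print(n,v,z,((X-F)@np.array([-.1265,.992,0])*1000).round(1))
```

```text
c320 [61, 60, 61, 66, 103, 130, 135, 134, 134, 135, 134, 134, 133, 132, 133, 133, 133, 134, 134, 135, 133, 112, 77, 61, 63, 62, 62, 63, 62, 62, 65, 62, 63, 74, 122, 150, 152, 152, 152, 152]
c296 [60, 58, 59, 60, 61, 58, 44, 28, 27, 27, 25, 31, 68, 128, 148, 145, 138, 136, 136, 133, 133, 133, 133, 135, 135, 136, 138, 138, 135, 125, 87, 65, 62, 66, 102, 146, 151, 151, 150, 151]
fence c300 [153, 154, 153, 153, 153, 154, 154, 154, 141, 78, 44, 44, 43, 55, 58, 59, 59, 58, 59, 60, 59, 59, 60, 59, 58, 58, 64, 93, 131, 152, 155, 155, 155, 155, 155, 154, 154, 155, 155, 154, 155, 153, 155, 155, 156, 155, 154, 155, 154, 148]
fence row172 [136, 134, 133, 134, 133, 155, 158, 159, 158, 157, 138, 99, 65, 60, 58, 58, 59, 58, 59, 58, 59, 58, 60, 59, 59, 58, 60, 59, 59, 59, 60, 58, 59, 59, 58, 60, 60, 60, 59, 60, 61, 60, 59, 61, 59, 60, 60, 60, 62, 59, 61, 60, 60, 60, 60, 61, 60, 61, 60, 60, 61, 61, 61, 61, 59, 61, 62, 62, 61, 61, 61, 60, 62, 61, 61, 60, 59, 60, 61, 62, 85, 133, 155, 158, 160, 159, 159, 146, 132, 136, 136, 139, 140, 144, 141]
head c320 [136, 132, 132, 130, 131, 130, 130, 128, 128, 128, 126, 125, 98, 97, 105, 122, 135, 135, 137, 136, 135, 136, 135, 134, 134, 133, 133, 135, 140, 141, 138, 117, 98, 95, 94, 94, 95, 95, 93, 95, 95, 95, 96, 96, 95, 95, 94, 94, 94, 95, 96, 97, 97, 96, 98, 99, 117, 133, 139, 140, 141, 141, 141, 139, 137, 137, 139, 138, 140, 138, 138, 136, 135, 137, 138, 138, 138, 138, 137, 138, 138, 141, 139, 136, 139]
foot 79 0.008 74.3
foot 79 0.036 70.9
```

Run:
```python
from seg import *
p=pickle.load(open("w11.p","rb"));a=cv2.imread("pics/w11.png")[:,:,::-1]
g=cv2.cvtColor(a,cv2.COLOR_RGB2GRAY).astype(int)
print("head row 285",g[280:286,250:400].mean(0).astype(int).tolist())
T=np.array([.5187,-.297,0]);ey=np.array([-.1265,.992,0])
for v,z in((246.5,.1477),(271.3,.1837)):
    X=at("wrist",320,v,z,p);print(v,((X-T)@ey*1000).round(1),((X-T)@np.array([.992,.1265,0])*1000).round(1))
p3=pickle.load(open("w3.p","rb"));T=np.array([.5346,-.4122,0])
for v,z in((236,.1507),(257,.1867)): print("large ref",((at("wrist",320,v,z,p3)-T)@ey*1000).round(1))
```

```text
head row 285 [140, 140, 140, 142, 146, 144, 140, 140, 142, 141, 141, 143, 143, 138, 122, 125, 129, 137, 137, 139, 138, 138, 138, 138, 138, 138, 139, 138, 137, 139, 138, 139, 137, 138, 137, 138, 138, 138, 139, 137, 138, 139, 138, 139, 138, 139, 138, 138, 139, 139, 139, 139, 139, 138, 138, 137, 138, 139, 139, 139, 139, 138, 138, 137, 138, 137, 139, 138, 138, 138, 137, 139, 138, 139, 138, 138, 140, 137, 139, 138, 138, 138, 138, 138, 139, 139, 138, 138, 138, 137, 137, 139, 138, 138, 138, 138, 139, 138, 139, 138, 138, 139, 138, 138, 138, 138, 138, 138, 138, 139, 140, 138, 139, 139, 139, 139, 138, 137, 139, 138, 138, 139, 137, 132, 127, 125, 130, 136, 137, 138, 135, 133, 132, 134, 134, 135, 136, 136, 136, 137, 135, 136, 134, 137, 138, 137, 136, 137, 137, 138]
246.5 21.7 -1.1
271.3 22.5 -1.1
large ref 27.6
large ref 29.3
```

```bash
python3 -m crank '[{"slide":[30,-0.3,0],"turn":[0,0,-0.004]},{"slide":[30,0,10],"turn":[0,0,0]},{"slide":[31,0,25],"turn":[0,0,0]},{"slide":[0,0,25],"turn":[0,0,0]},{"slide":[0,0,10],"turn":[0,0,0]},{"slide":[0,0,0],"turn":[0,0,0]},{"slide":[0,0,0],"turn":[0,0,0]}]'
python3 - <<'E'
from seg import *
go(.5071,-.2064,.0645,97.3)
p=cams.camera_params("wrist");a=cams.capture("wrist");pickle.dump(p,open("w12.p","wb"));cv2.imwrite("pics/w12.png",a[:,:,::-1])
print(gold(a))
E
```

```text
clock: 35.3
eef_pos: [0.5082, -0.2066, 0.1342]
tcp_rot: [180.0, 0.0, 97.5]
contact_force: [0.6, -0.9, -6.3]
finger_gap: 0.336
gripper_force: 61.8
slide total [ 0.3 -1.  69.7] turn z 0.0033 rot [1.7996e+02 3.0000e-02 9.7490e+01] pos [ 508.2 -206.6  134.2]
[([134, 0, 26, 14, 301], [146.1, 5.8]), ([279, 14, 83, 46, 3079], [319.9, 39.0]), ([280, 180, 80, 43, 2752], [319.3, 198.4]), ([301, 373, 37, 31, 1091], [318.8, 388.2])]
```

```bash
python3 -m crank '[{"slide":[0.8,-0.6,20],"turn":[0,0,0.003]},{"slide":[0,0,20],"turn":[0,0,0]},{"slide":[0,0,16],"turn":[0,0,0]},{"slide":[0,0,8],"turn":[0,0,0]},{"slide":[0,0,3],"turn":[0,0,0]},{"slide":[0,0,1],"turn":[0,0,0]},{"slide":[0,0,0],"turn":[0,0,0]}]'
python3 -m crank '[{"slide":[0,0,1],"turn":[0,0,0]},{"slide":[0,0,1],"turn":[0,0,0]},{"slide":[0,0,0],"turn":[0,0,0]}]'; python3 -m crank '[{"slide":[0,0,1],"turn":[0,0,0]},{"slide":[0,0,0],"turn":[0,0,0]}]'
```

```text
clock: 36.05
eef_pos: [0.5075, -0.2059, 0.0661]
tcp_rot: [179.9, 0.0, 97.3]
contact_force: [-0.2, -0.5, -6.9]
finger_gap: 0.338
gripper_force: 61.8
clock: 36.35
eef_pos: [0.5071, -0.2056, 0.0634]
tcp_rot: [180.0, 0.0, 97.3]
contact_force: [1.0, -0.3, -7.6]
finger_gap: 0.334
gripper_force: 61.8
clock: 36.55
eef_pos: [0.5072, -0.2056, 0.0632]
tcp_rot: [180.0, 0.0, 97.3]
contact_force: [-3.3, 3.7, 2.1]
finger_gap: 0.337
gripper_force: 63.1
```

Seated. Releasing it and fetching the blade.

```bash
python3 -m crank '[{"slide":[0,0,0],"turn":[0,0,0]},{"slide":[0,0,0],"turn":[0,0,0]},{"slide":[0,0,0],"turn":[0,0,0]}]' 0.42 40
python3 -m crank '[{"slide":[0,0,-10],"turn":[0,0,0]},{"slide":[0,0,-30],"turn":[0,0,0]},{"slide":[0,0,-35],"turn":[0,0,0.05]},{"slide":[0,0,-40],"turn":[0,0,0.05]},{"slide":[0,0,-30],"turn":[0,0,0.1]},{"slide":[0,0,0],"turn":[0,0,0.009]},{"slide":[0,0,0],"turn":[0,0,0]}]'
python3 -c "
from h import *
go(.5796,.0815,.205,85.3)"
```

```text
clock: 36.85
eef_pos: [0.5075, -0.2059, 0.0627]
tcp_rot: [179.9, 0.0, 97.3]
contact_force: [-0.6, -0.6, 0.2]
finger_gap: 0.576
gripper_force: 0.0
clock: 37.55
eef_pos: [0.5075, -0.206, 0.2085]
tcp_rot: [179.9, 0.1, 85.4]
contact_force: [-0.8, 0.3, -0.6]
finger_gap: 0.578
gripper_force: 0.0
slide total [292.3  48.7   3.5] turn z 0.0016 rot [1.7989e+02 6.0000e-02 8.5390e+01] pos [ 507.5 -206.   208.5]
```

```bash
python3 -m crank '[{"slide":[36.5,6.1,0],"turn":[0,0,0]},{"slide":[36.5,6.1,0],"turn":[0,0,0]},{"slide":[36.5,6.1,0],"turn":[0,0,0]},{"slide":[36.5,6.1,0],"turn":[0,0,0]},{"slide":[36.5,6.1,0],"turn":[0,0,0]},{"slide":[36.5,6.1,0],"turn":[0,0,0]},{"slide":[36.5,6.1,0],"turn":[0,0,0]},{"slide":[36.5,6,0],"turn":[0,0,0]},{"slide":[0,0,0],"turn":[0,0,0]},{"slide":[0,0,0],"turn":[0,0,0]},{"slide":[0,0,0],"turn":[0,0,0]}]'
python3 - <<'E'
from seg import *
go(.5796,.0815,.085,85.3)
p=cams.camera_params("wrist");a=cams.capture("wrist");pickle.dump(p,open("w13.p","wb"));cv2.imwrite("pics/w13.png",a[:,:,::-1])
g=cv2.cvtColor(a,cv2.COLOR_RGB2GRAY).astype(int)
b=cv2.cvtColor(cv2.imread("pics/w5.png"),cv2.COLOR_BGR2GRAY)
print("new",g[200:300:1,322:328].mean(1).astype(int).tolist())
print("old",b[0:180,290:300].mean(1).astype(int)[::2].tolist())
E
```

```text
clock: 38.65
eef_pos: [0.5788, 0.0809, 0.2065]
tcp_rot: [-179.9, 0.0, 85.4]
contact_force: [-1.0, -0.4, 0.2]
finger_gap: 0.576
gripper_force: 0.0
slide total [  0.6   0.8 121.5] turn z 0.0011 rot [-1.7993e+02  1.0000e-02  8.5360e+01] pos [578.8  80.9 206.5]
new [127, 126, 127, 126, 126, 127, 127, 128, 127, 127, 127, 128, 127, 128, 128, 127, 122, 100, 90, 90, 88, 88, 87, 89, 90, 89, 89, 89, 89, 88, 89, 89, 89, 88, 89, 87, 88, 88, 87, 88, 87, 88, 87, 87, 89, 90, 107, 121, 127, 125, 127, 127, 126, 126, 126, 126, 127, 127, 127, 124, 109, 94, 90, 90, 88, 88, 88, 89, 87, 88, 89, 88, 88, 87, 87, 88, 88, 88, 88, 87, 88, 87, 88, 88, 88, 86, 87, 87, 87, 90, 110, 124, 125, 126, 125, 127, 126, 126, 126, 125]
old [88, 86, 95, 116, 127, 125, 126, 126, 125, 126, 125, 128, 128, 127, 127, 128, 128, 128, 114, 97, 90, 88, 88, 88, 89, 90, 90, 90, 89, 89, 89, 90, 88, 89, 89, 87, 88, 89, 88, 89, 88, 86, 87, 87, 86, 94, 121, 127, 126, 127, 125, 126, 126, 125, 126, 127, 127, 125, 111, 94, 89, 90, 90, 90, 89, 89, 89, 89, 89, 89, 88, 88, 89, 90, 88, 88, 88, 88, 89, 88, 88, 87, 87, 89, 96, 114, 127, 127, 127, 127]
```

```bash
python3 -m crank '[{"slide":[0.4,0.4,30],"turn":[0,0,0]},{"slide":[0,0,35],"turn":[0,0,0]},{"slide":[0,0,30],"turn":[0,0,0]},{"slide":[0,0,20],"turn":[0,0,0]},{"slide":[0,0,7],"turn":[0,0,0]},{"slide":[0,0,0],"turn":[0,0,0]},{"slide":[0,0,0],"turn":[0,0,0]}]'
python3 -m crank '[{"slide":[0,0,0],"turn":[0,0,0]},{"slide":[0,0,0],"turn":[0,0,0]},{"slide":[0,0,0],"turn":[0,0,0]},{"slide":[0,0,0],"turn":[0,0,0]},{"slide":[0,0,0],"turn":[0,0,0]}]' 1 40
python3 -m crank '[{"slide":[0,0,-10],"turn":[0,0,0]},{"slide":[0,0,-25],"turn":[0,0,0]},{"slide":[0,0,-35],"turn":[0,0,0]},{"slide":[0,0,-35],"turn":[0,0,0]},{"slide":[0,0,-20],"turn":[0,0,-0.07]},{"slide":[0,0,0],"turn":[0,0,-0.07]},{"slide":[0,0,0],"turn":[0,0,-0.07]},{"slide":[0,0,0],"turn":[0,0,0]},{"slide":[0,0,0],"turn":[0,0,0]}]'
python3 -c "
from h import *
go(.518,-.29,.21,97.3)"
```

```text
clock: 39.4
eef_pos: [0.5804, 0.0814, 0.0866]
tcp_rot: [179.9, -0.0, 85.3]
contact_force: [0.1, 0.6, -0.3]
finger_gap: 0.58
gripper_force: 0.0
clock: 39.9
eef_pos: [0.5804, 0.0819, 0.0866]
tcp_rot: [179.9, 0.0, 85.4]
contact_force: [-0.7, -0.3, 6.0]
finger_gap: 0.254
gripper_force: 39.2
clock: 40.8
eef_pos: [0.5795, 0.0819, 0.2104]
tcp_rot: [-180.0, -0.0, 97.3]
contact_force: [-0.3, -0.4, -1.8]
finger_gap: 0.249
gripper_force: 39.6
slide total [-361.1 -108.1    0.4] turn z -0.0004 rot [-1.7999e+02 -1.0000e-02  9.7280e+01] pos [579.5  81.9 210.4]
```

```bash
python3 -m crank '[{"slide":[-44,-13.3,0],"turn":[0,0,0]},{"slide":[-44,-13.3,0],"turn":[0,0,0]},{"slide":[-44,-13.3,0],"turn":[0,0,0]},{"slide":[-44,-13.3,0],"turn":[0,0,0]},{"slide":[-44,-13.3,0],"turn":[0,0,0]},{"slide":[-44,-13.3,0],"turn":[0,0,0]},{"slide":[-44,-13.3,0],"turn":[0,0,0]},{"slide":[0,-13,0],"turn":[0,0,0]},{"slide":[0,0,0],"turn":[0,0,0]},{"slide":[0,0,0],"turn":[0,0,0]}]'
python3 -c "
from h import *
go(.5113,-.2373,.136,97.3)"
```

```text
clock: 41.8
eef_pos: [0.5142, -0.2369, 0.2103]
tcp_rot: [180.0, -0.0, 97.3]
contact_force: [0.2, 0.3, -2.6]
finger_gap: 0.248
gripper_force: 39.9
slide total [-0.  -2.9 74.3] turn z 0.0003 rot [ 1.7999e+02 -2.0000e-02  9.7320e+01] pos [ 514.2 -236.9  210.3]
```

```bash
python3 -m crank '[{"slide":[0,-2.9,20],"turn":[0,0,0]},{"slide":[0,0,30],"turn":[0,0,0]},{"slide":[0,0,24],"turn":[0,0,0]},{"slide":[0,0,0],"turn":[0,0,0]},{"slide":[0,0,0],"turn":[0,0,0]}]'
python3 - <<'E'
from seg import *
go(.5113,-.2373,.136,97.3)
p=cams.camera_params("wrist");a=cams.capture("wrist");pickle.dump(p,open("w14.p","wb"));cv2.imwrite("pics/w14.png",a[:,:,::-1])
g=cv2.cvtColor(a,cv2.COLOR_RGB2GRAY).astype(int)
o=cv2.cvtColor(cv2.imread("pics/w7.png"),cv2.COLOR_BGR2GRAY)
# reference w7: columns 283.3 (side of blade), 320 (centre)
for n,im in(("old",cv2.resize(o,(200,200),interpolation=cv2.INTER_AREA).astype(int)),("new",g[190:390,220:420])):
    print(n,"side",im[45:105,61:65].mean(1).astype(int).tolist()); print(n,"mid",im[45:75,98:102].mean(1).astype(int).tolist())
    print(n,"row75",im[74:77,50:145].mean(0).astype(int).tolist())
E
```

```text
clock: 42.3
eef_pos: [0.5116, -0.2367, 0.1368]
tcp_rot: [-180.0, -0.0, 97.4]
contact_force: [0.5, 0.3, -0.8]
finger_gap: 0.245
gripper_force: 39.8
slide total [-0.6 -0.4  0.8] turn z 0.0026 rot [-1.800e+02 -2.000e-02  9.745e+01] pos [ 511.6 -236.7  136.8]
old side [131, 131, 132, 131, 131, 131, 130, 131, 130, 128, 128, 125, 125, 136, 150, 152, 154, 145, 99, 56, 40, 39, 40, 38, 40, 39, 38, 38, 39, 39, 40, 39, 38, 42, 55, 59, 56, 58, 57, 58, 56, 58, 57, 59, 59, 59, 60, 59, 61, 80, 114, 144, 148, 149, 149, 148, 149, 149, 149, 148]
old mid [134, 135, 135, 136, 135, 135, 135, 136, 135, 134, 135, 132, 129, 139, 152, 157, 155, 147, 103, 59, 39, 44, 64, 90, 94, 94, 94, 93, 94, 93]
old row75 [152, 151, 150, 151, 149, 132, 85, 51, 42, 39, 37, 39, 38, 39, 40, 39, 38, 36, 45, 66, 86, 93, 91, 92, 91, 93, 94, 92, 92, 91, 91, 93, 91, 90, 91, 92, 93, 94, 94, 93, 94, 93, 93, 93, 94, 92, 93, 92, 92, 93, 94, 95, 94, 94, 93, 92, 93, 92, 91, 94, 93, 94, 91, 93, 93, 93, 93, 95, 95, 92, 94, 94, 95, 95, 94, 95, 94, 90, 80, 57, 43, 39, 41, 42, 39, 39, 42, 68, 115, 146, 151, 151, 151, 151, 149]
new side [135, 135, 135, 135, 135, 133, 134, 132, 129, 129, 121, 112, 117, 124, 123, 121, 123, 126, 123, 98, 69, 58, 54, 54, 52, 55, 51, 43, 43, 40, 42, 40, 39, 40, 43, 53, 56, 59, 57, 59, 59, 60, 58, 59, 57, 59, 57, 58, 58, 61, 74, 104, 116, 118, 116, 118, 118, 118, 119, 121]
new mid [17, 18, 19, 35, 95, 132, 136, 137, 135, 134, 130, 127, 138, 149, 150, 150, 151, 150, 148, 118, 75, 43, 42, 48, 72, 91, 95, 95, 95, 95]
new row75 [137, 142, 150, 156, 157, 156, 156, 158, 154, 129, 80, 46, 38, 39, 40, 37, 41, 39, 39, 48, 67, 92, 93, 92, 93, 93, 91, 94, 93, 93, 91, 92, 91, 92, 93, 95, 95, 94, 92, 94, 95, 93, 94, 94, 93, 93, 94, 92, 95, 94, 96, 96, 95, 94, 95, 92, 93, 94, 92, 93, 95, 94, 96, 94, 94, 94, 94, 96, 94, 94, 94, 95, 95, 95, 93, 95, 95, 88, 71, 46, 41, 41, 40, 40, 41, 41, 40, 43, 40, 60, 104, 151, 156, 156, 156]
```

Run:
```python
from rel import *
I=lambda u,v:(u,v)
rel("w14.p",I,.0562,(280,359.5,269.5),(282,359,246.5),(291,347.5,259.2))
rel("w7.p",I,.0556,(276,359,268),(279,358,247.8),(291,348,257.3))
```

```text
head [ 509.8 -228.6   44. ] x,y rel fence 0.4 18.4 width 49.3
blade+y edge [ 509.5 -232.7   56.2] x,y rel fence -0.4 14.4 width 34.6
fence [ 511.7 -246.9   38. ] x,y rel fence 0.0 0.0 width 53.5
head [ 525.6 -345.4   44. ] x,y rel fence 0.7 16.3 width 50.1
blade+y edge [ 526.5 -347.3   55.6] x,y rel fence 1.3 14.3 width 34.5
fence [ 527.  -361.7   38. ] x,y rel fence 0.0 0.0 width 55.2
```

The gap is about 18 mm and the blade would occupy 4.4 to 14.4 mm of it. Descending.

```bash
python3 -m crank '[{"slide":[0.5,0.4,6],"turn":[0,0,0]},{"slide":[0,0,9],"turn":[0,0,0]},{"slide":[0,0,9],"turn":[0,0,0]},{"slide":[0,0,9],"turn":[0,0,0]},{"slide":[0,0,7],"turn":[0,0,0]},{"slide":[0,0,5],"turn":[0,0,0]},{"slide":[0,0,2],"turn":[0,0,0]},{"slide":[0,0,0],"turn":[0,0,0]}]'
python3 -m crank '[{"slide":[0,0,1],"turn":[0,0,0]},{"slide":[0,0,0],"turn":[0,0,0]}]';python3 -m crank '[{"slide":[0,0,1],"turn":[0,0,0]},{"slide":[0,0,0],"turn":[0,0,0]}]'
```

```text
clock: 43.15
eef_pos: [0.5115, -0.237, 0.0893]
tcp_rot: [180.0, -0.0, 97.4]
contact_force: [-0.6, -0.3, -2.1]
finger_gap: 0.251
gripper_force: 39.9
clock: 43.35
eef_pos: [0.5118, -0.2372, 0.0887]
tcp_rot: [180.0, 0.0, 97.4]
contact_force: [-0.2, 0.2, -0.4]
finger_gap: 0.251
gripper_force: 40.1
clock: 43.55
eef_pos: [0.5119, -0.2374, 0.0886]
tcp_rot: [179.9, 0.1, 97.4]
contact_force: [-2.0, 1.6, 7.0]
finger_gap: 0.252
gripper_force: 41.1
```

```bash
python3 -m crank '[{"slide":[0,0,-1.2],"turn":[0,0,0]},{"slide":[0,0,0],"turn":[0,0,0]},{"slide":[0,0,0],"turn":[0,0,0]}]' 0.45 40
python3 -m crank '[{"slide":[0,0,-10],"turn":[0,0,0]},{"slide":[0,0,-25],"turn":[0,0,0]},{"slide":[0,0,-15],"turn":[0,0,0]},{"slide":[24,0,0],"turn":[0,0,0]},{"slide":[24,0,0],"turn":[0,0,0]},{"slide":[23,0,0],"turn":[0,0,0]},{"slide":[0,0,0],"turn":[0,0,0]},{"slide":[0,0,0],"turn":[0,0,0]}]'
python3 - <<'E'
from seg import *
go(.5018,-.1666,.066,97.3)
p=cams.camera_params("wrist");a=cams.capture("wrist");pickle.dump(p,open("w15.p","wb"));cv2.imwrite("pics/w15.png",a[:,:,::-1])
print(gold(a));g=cv2.cvtColor(a,cv2.COLOR_RGB2GRAY).astype(int)
print(g[235:305,318:322].mean(1).astype(int).tolist())
print(g[275:281,285:355].mean(0).astype(int).tolist())
E
```

```text
clock: 43.85
eef_pos: [0.5116, -0.2371, 0.0885]
tcp_rot: [180.0, 0.0, 97.4]
contact_force: [0.3, 0.7, -0.4]
finger_gap: 0.549
gripper_force: 0.0
clock: 44.65
eef_pos: [0.5028, -0.1667, 0.1392]
tcp_rot: [179.9, 0.0, 97.4]
contact_force: [-0.8, -1.1, -0.1]
finger_gap: 0.552
gripper_force: 0.0
slide total [ 0.2 -1.  73.2] turn z 0.0025 rot [1.7995e+02 5.0000e-02 9.7440e+01] pos [ 502.8 -166.7  139.2]
[([135, 0, 43, 65, 1595], [154.6, 31.1]), ([422, 0, 84, 22, 1013], [472.1, 7.2]), ([280, 92, 81, 26, 1852], [319.9, 105.4]), ([283, 235, 75, 54, 2986], [319.5, 257.9]), ([289, 369, 13, 31, 347], [295.4, 384.1]), ([337, 369, 13, 31, 362], [342.6, 384.3]), ([303, 416, 33, 17, 499], [319.3, 423.5])]
[75, 89, 93, 92, 92, 92, 94, 93, 95, 111, 101, 95, 91, 92, 90, 92, 93, 93, 91, 92, 92, 92, 93, 93, 94, 93, 92, 93, 92, 92, 92, 93, 99, 118, 131, 134, 137, 135, 134, 132, 133, 133, 132, 133, 133, 134, 134, 134, 134, 136, 134, 135, 137, 127, 130, 136, 137, 138, 137, 136, 138, 139, 139, 138, 138, 142, 141, 120, 53, 15]
[99, 99, 99, 98, 99, 98, 98, 98, 101, 99, 98, 98, 98, 103, 113, 129, 133, 134, 134, 134, 133, 134, 135, 135, 135, 136, 136, 135, 134, 133, 134, 135, 133, 133, 133, 132, 133, 133, 133, 134, 135, 135, 133, 132, 132, 132, 130, 131, 130, 130, 129, 130, 131, 129, 126, 107, 93, 97, 98, 98, 99, 98, 99, 99, 98, 99, 98, 99, 100, 105]
```

The stop appears exactly as the large one did from the same relative position, so I'll use the same approach.

```bash
python3 -m crank '[{"slide":[0.8,-1.2,15],"turn":[0,0,0.002]},{"slide":[0,0,25],"turn":[0,0,0]},{"slide":[0,0,20],"turn":[0,0,0]},{"slide":[0,0,12.5],"turn":[0,0,0]},{"slide":[0,0,0],"turn":[0,0,0]},{"slide":[0,0,0],"turn":[0,0,0]}]'
python3 -m crank '[{"slide":[0,0,0],"turn":[0,0,0]},{"slide":[0,0,0],"turn":[0,0,0]},{"slide":[0,0,0],"turn":[0,0,0]},{"slide":[0,0,0],"turn":[0,0,0]}]' 1 40
python3 -m crank '[{"slide":[-2,0,0],"turn":[0,0,0]},{"slide":[-2,0,0],"turn":[0,0,0]},{"slide":[-2,0,0],"turn":[0,0,0]},{"slide":[-1,0,0],"turn":[0,0,0]},{"slide":[0,0,0],"turn":[0,0,0]}]'
python3 -m crank '[{"slide":[-1,0,0],"turn":[0,0,0]},{"slide":[-1,0,0],"turn":[0,0,0]},{"slide":[-1,0,0],"turn":[0,0,0]},{"slide":[0,0,0],"turn":[0,0,0]}]'
python3 -m crank '[{"slide":[-1,0,0],"turn":[0,0,0]},{"slide":[-1,0,0],"turn":[0,0,0]},{"slide":[0,0,0],"turn":[0,0,0]}]'
```

```text
clock: 45.3
eef_pos: [0.5011, -0.1663, 0.0661]
tcp_rot: [-180.0, -0.0, 97.3]
contact_force: [0.3, 0.5, -0.0]
finger_gap: 0.55
gripper_force: 0.0
clock: 45.7
eef_pos: [0.5026, -0.1664, 0.0674]
tcp_rot: [179.8, 0.1, 97.3]
contact_force: [5.0, 1.3, 3.4]
finger_gap: 0.268
gripper_force: 42.0
clock: 46.2
eef_pos: [0.5034, -0.1731, 0.0674]
tcp_rot: [179.8, 0.0, 97.3]
contact_force: [5.2, 2.7, 5.6]
finger_gap: 0.271
gripper_force: 42.2
clock: 46.6
eef_pos: [0.5038, -0.176, 0.0674]
tcp_rot: [179.8, 0.0, 97.3]
contact_force: [5.2, 3.4, 5.2]
finger_gap: 0.273
gripper_force: 42.2
clock: 46.9
eef_pos: [0.5039, -0.1768, 0.0674]
tcp_rot: [179.8, -0.1, 97.3]
contact_force: [4.4, 9.9, 8.0]
finger_gap: 0.265
gripper_force: 42.6
```

```bash
python3 -m crank '[{"slide":[-1,0,0],"turn":[0,0,0]},{"slide":[-1,0,0],"turn":[0,0,0]},{"slide":[-1,0,0],"turn":[0,0,0]},{"slide":[0,0,0],"turn":[0,0,0]}]'
python3 -m crank '[{"slide":[-1,0,0],"turn":[0,0,0]},{"slide":[-1,0,0],"turn":[0,0,0]},{"slide":[0,0,0],"turn":[0,0,0]}]'
python3 -m crank '[{"slide":[-1,0,0],"turn":[0,0,0]},{"slide":[0,0,0],"turn":[0,0,0]}]'
python3 -m crank '[{"slide":[-1,0,0],"turn":[0,0,0]},{"slide":[0,0,0],"turn":[0,0,0]}]'
```

```text
clock: 47.3
eef_pos: [0.5042, -0.1796, 0.0674]
tcp_rot: [179.8, -0.1, 97.4]
contact_force: [5.2, 9.9, 8.8]
finger_gap: 0.275
gripper_force: 42.6
clock: 47.6
eef_pos: [0.5045, -0.1814, 0.0674]
tcp_rot: [179.8, -0.1, 97.4]
contact_force: [3.7, 11.0, 9.2]
finger_gap: 0.267
gripper_force: 42.7
clock: 47.8
eef_pos: [0.5046, -0.1822, 0.0674]
tcp_rot: [179.8, -0.1, 97.4]
contact_force: [4.1, 11.6, 9.1]
finger_gap: 0.269
gripper_force: 42.7
clock: 48.0
eef_pos: [0.5047, -0.1832, 0.0674]
tcp_rot: [179.8, -0.1, 97.4]
contact_force: [4.4, 11.7, 9.4]
finger_gap: 0.271
gripper_force: 42.8
```

```bash
python3 -m crank '[{"slide":[-1,0,0],"turn":[0,0,0]},{"slide":[0,0,0],"turn":[0,0,0]}]'
python3 -m crank '[{"slide":[-1,0,0],"turn":[0,0,0]},{"slide":[0,0,0],"turn":[0,0,0]}]'
```

```text
clock: 48.2
eef_pos: [0.5048, -0.1838, 0.0674]
tcp_rot: [179.8, -0.2, 97.4]
contact_force: [4.6, 14.7, 10.9]
finger_gap: 0.272
gripper_force: 42.9
clock: 48.4
eef_pos: [0.5049, -0.1846, 0.0674]
tcp_rot: [179.8, -0.2, 97.4]
contact_force: [3.5, 14.3, 10.9]
finger_gap: 0.268
gripper_force: 42.9
```

```bash
python3 -m crank '[{"slide":[-1,0,0],"turn":[0,0,0]},{"slide":[0,0,0],"turn":[0,0,0]}]'
python3 -m crank '[{"slide":[-1,0,0],"turn":[0,0,0]},{"slide":[0,0,0],"turn":[0,0,0]}]'
```

```text
clock: 48.6
eef_pos: [0.5049, -0.1848, 0.0674]
tcp_rot: [179.8, -0.3, 97.4]
contact_force: [2.9, 19.1, 13.4]
finger_gap: 0.269
gripper_force: 43.2
clock: 48.8
eef_pos: [0.5049, -0.1848, 0.0674]
tcp_rot: [179.8, -0.4, 97.4]
contact_force: [2.2, 24.0, 16.3]
finger_gap: 0.272
gripper_force: 43.6
```

Nipped. Releasing the stop and drawing the blade.

```bash
python3 -m crank '[{"slide":[1.5,0,-1.5],"turn":[0,0,0]},{"slide":[0,0,0],"turn":[0,0,0]}]'
python3 -m crank '[{"slide":[0,0,0],"turn":[0,0,0]},{"slide":[0,0,0],"turn":[0,0,0]},{"slide":[0,0,0],"turn":[0,0,0]}]' 0.45 40
python3 -m crank '[{"slide":[0,0,-10],"turn":[0,0,0]},{"slide":[0,0,-30],"turn":[0,0,0]},{"slide":[0,0,-35],"turn":[0,0,0]},{"slide":[0,0,0],"turn":[0,0,0]},{"slide":[0,0,0],"turn":[0,0,0]}]'
python3 -c "
from h import *
go(.5123,-.242,.086,97.3)"
```

```text
clock: 49.0
eef_pos: [0.5048, -0.1847, 0.0675]
tcp_rot: [179.8, -0.2, 97.4]
contact_force: [8.6, 12.7, 0.4]
finger_gap: 0.27
gripper_force: 41.7
clock: 49.3
eef_pos: [0.5037, -0.1876, 0.0676]
tcp_rot: [-180.0, 0.0, 97.3]
contact_force: [0.4, -0.6, 0.2]
finger_gap: 0.552
gripper_force: 0.0
clock: 49.8
eef_pos: [0.5045, -0.1879, 0.144]
tcp_rot: [179.9, 0.1, 97.3]
contact_force: [0.6, 0.6, -0.8]
finger_gap: 0.553
gripper_force: 0.0
slide total [-54.6   0.9  58. ] turn z -0.0007 rot [1.7989e+02 1.0000e-01 9.7260e+01] pos [ 504.5 -187.9  144. ]
```

```bash
python3 -m crank '[{"slide":[-27,0.4,0],"turn":[0,0,0]},{"slide":[-27.5,0.4,0],"turn":[0,0,0]},{"slide":[0,0,20],"turn":[0,0,0]},{"slide":[0,0,25],"turn":[0,0,0]},{"slide":[0,0,13],"turn":[0,0,0]},{"slide":[0,0,0],"turn":[0,0,0]},{"slide":[0,0,0],"turn":[0,0,0]}]'
python3 -m crank '[{"slide":[0,0,0],"turn":[0,0,0]},{"slide":[0,0,0],"turn":[0,0,0]},{"slide":[0,0,0],"turn":[0,0,0]},{"slide":[0,0,0],"turn":[0,0,0]},{"slide":[0,0,0],"turn":[0,0,0]}]' 1 40
python3 -m crank '[{"slide":[0,0,-2],"turn":[0,0,0]},{"slide":[0,0,-2],"turn":[0,0,0]},{"slide":[0,0,-2],"turn":[0,0,0]}]'
python3 -m crank '[{"slide":[0,0,-2],"turn":[0,0,0]},{"slide":[0,0,-2],"turn":[0,0,0]},{"slide":[0,0,-2],"turn":[0,0,0]}]'
python3 -m crank '[{"slide":[0,0,-2],"turn":[0,0,0]},{"slide":[0,0,-2],"turn":[0,0,0]},{"slide":[0,0,-2],"turn":[0,0,0]},{"slide":[0,0,-2],"turn":[0,0,0]},{"slide":[0,0,-2],"turn":[0,0,0]},{"slide":[0,0,-2],"turn":[0,0,0]}]'
```

```text
clock: 50.5
eef_pos: [0.5114, -0.241, 0.0847]
tcp_rot: [-180.0, -0.0, 97.3]
contact_force: [0.1, -0.0, 1.3]
finger_gap: 0.55
gripper_force: 0.0
clock: 51.0
eef_pos: [0.5121, -0.2417, 0.0859]
tcp_rot: [179.9, 0.1, 97.3]
contact_force: [-0.8, 1.2, 5.0]
finger_gap: 0.251
gripper_force: 39.6
clock: 51.3
eef_pos: [0.5113, -0.2414, 0.0902]
tcp_rot: [-180.0, -0.0, 97.3]
contact_force: [0.6, -2.9, -5.7]
finger_gap: 0.251
gripper_force: 39.3
clock: 51.6
eef_pos: [0.5114, -0.2413, 0.0965]
tcp_rot: [-180.0, -0.0, 97.3]
contact_force: [0.7, -2.1, -5.9]
finger_gap: 0.249
gripper_force: 39.3
clock: 52.2
eef_pos: [0.5116, -0.2413, 0.1088]
tcp_rot: [180.0, 0.0, 97.3]
contact_force: [0.4, -1.7, -4.9]
finger_gap: 0.25
gripper_force: 39.5
```

Drag felt again. Lifting out and returning the blade to its slot.

```bash
python3 -m crank '[{"slide":[0,0,-4],"turn":[0,0,0]},{"slide":[0,0,-5],"turn":[0,0,0]},{"slide":[0,0,-8],"turn":[0,0,0]},{"slide":[0,0,-20],"turn":[0,0,0]},{"slide":[0,0,-35],"turn":[0,0,0]},{"slide":[0,0,-30],"turn":[0,0,0.07]},{"slide":[0,0,0],"turn":[0,0,0.07]},{"slide":[0,0,0],"turn":[0,0,0.07]},{"slide":[0,0,0],"turn":[0,0,0]},{"slide":[0,0,0],"turn":[0,0,0]}]'
python3 -c "
from h import *
go(.5796,.082,.21,85.3)"
```

```text
clock: 53.2
eef_pos: [0.5115, -0.241, 0.2108]
tcp_rot: [180.0, -0.0, 85.4]
contact_force: [-0.4, 0.3, -2.1]
finger_gap: 0.255
gripper_force: 39.9
slide total [327.4  41.8   0.8] turn z 0.0012 rot [ 1.7999e+02 -3.0000e-02  8.5370e+01] pos [ 511.5 -241.   210.8]
```

```bash
python3 -m crank '[{"slide":[36.4,4.6,0],"turn":[0,0,0]},{"slide":[36.4,4.6,0],"turn":[0,0,0]},{"slide":[36.4,4.6,0],"turn":[0,0,0]},{"slide":[36.4,4.6,0],"turn":[0,0,0]},{"slide":[36.4,4.7,0],"turn":[0,0,0]},{"slide":[36.4,4.7,0],"turn":[0,0,0]},{"slide":[36.4,4.7,0],"turn":[0,0,0]},{"slide":[36.3,4.7,0],"turn":[0,0,0]},{"slide":[36.3,4.6,0],"turn":[0,0,0]},{"slide":[0,0,0],"turn":[0,0,0]},{"slide":[0,0,0],"turn":[0,0,0]},{"slide":[0,0,0],"turn":[0,0,0]}]'
python3 -c "
from h import *
go(.5796,.082,.085,85.3)"
```

```text
clock: 54.4
eef_pos: [0.5802, 0.081, 0.2104]
tcp_rot: [-180.0, 0.0, 85.3]
contact_force: [-0.1, 0.7, -1.8]
finger_gap: 0.251
gripper_force: 39.9
slide total [  1.   -0.6 125.4] turn z -0.0006 rot [-1.7998e+02  1.0000e-02  8.5270e+01] pos [580.2  81.  210.4]
```

```bash
python3 -m crank '[{"slide":[0.9,-0.5,15],"turn":[0,0,0]},{"slide":[0,0,30],"turn":[0,0,0]},{"slide":[0,0,30],"turn":[0,0,0]},{"slide":[0,0,10],"turn":[0,0,0]},{"slide":[0,0,8],"turn":[0,0,0]},{"slide":[0,0,0],"turn":[0,0,0]}]'
python3 -m crank '[{"slide":[0,0,8],"turn":[0,0,0]},{"slide":[0,0,8],"turn":[0,0,0]},{"slide":[0,0,8],"turn":[0,0,0]},{"slide":[0,0,5],"turn":[0,0,0]},{"slide":[0,0,2.5],"turn":[0,0,0]},{"slide":[0,0,0],"turn":[0,0,0]}]'
python3 -m crank '[{"slide":[0,0,0.5],"turn":[0,0,0]},{"slide":[0,0,0],"turn":[0,0,0]}]'
```

```text
clock: 55.0
eef_pos: [0.5796, 0.0822, 0.1171]
tcp_rot: [-180.0, -0.0, 85.2]
contact_force: [-0.0, -0.6, -2.0]
finger_gap: 0.25
gripper_force: 39.8
clock: 55.6
eef_pos: [0.5797, 0.0825, 0.0856]
tcp_rot: [-180.0, -0.0, 85.2]
contact_force: [0.1, -1.2, -2.3]
finger_gap: 0.25
gripper_force: 39.9
clock: 55.8
eef_pos: [0.5802, 0.0825, 0.0858]
tcp_rot: [180.0, -0.0, 85.2]
contact_force: [0.3, 0.1, -2.7]
finger_gap: 0.249
gripper_force: 39.9
```

```bash
python3 -m crank '[{"slide":[0,0,1],"turn":[0,0,0]},{"slide":[0,0,0],"turn":[0,0,0]}]'
python3 -m crank '[{"slide":[0,0,0],"turn":[0,0,0]},{"slide":[0,0,0],"turn":[0,0,0]},{"slide":[0,0,0],"turn":[0,0,0]}]' 0.42 40
python3 -m crank '[{"slide":[0,0,-10],"turn":[0,0,0]},{"slide":[0,0,-30],"turn":[0,0,0]},{"slide":[0,0,-40],"turn":[0,0,0]},{"slide":[0,0,-40],"turn":[0,0,-0.07]},{"slide":[-40,-10,0],"turn":[0,0,-0.07]},{"slide":[-45,-13,0],"turn":[0,0,-0.07]},{"slide":[-45,-13,0],"turn":[0,0,0]},{"slide":[-45,-13,0],"turn":[0,0,0]},{"slide":[-45,-13,0],"turn":[0,0,0]},{"slide":[-45,-13,0],"turn":[0,0,0]},{"slide":[-45,-13,0],"turn":[0,0,0]},{"slide":[-45,-13,0],"turn":[0,0,0]}]'
python3 -m crank '[{"slide":[-25,0,0],"turn":[0,0,0]},{"slide":[0,0,0],"turn":[0,0,0]},{"slide":[0,0,0],"turn":[0,0,0]}]'
python3 - <<'E'
from seg import *
go(.515,-.34,.205,97.3)
p=cams.camera_params("wrist");a=cams.capture("wrist");pickle.dump(p,open("w16.p","wb"));cv2.imwrite("pics/w16.png",a[:,:,::-1]);t=cams.capture("top");cv2.imwrite("pics/top3.png",t[:,:,::-1])
print(gold(a));g=cv2.cvtColor(a,cv2.COLOR_RGB2GRAY).astype(int)
for n,F,L,S in(("med",(.512,-.247),46,56),("large",(.5267,-.3619),56,66)):
    F=np.array(F);ey=np.array([-.1265,.992]);ex=np.array([.992,.1265])
    for xo in(-.020,.020):
        pr=[]
        for d in range(-4,L+30,1):
            X=F+xo*ex+d/1000*ey;u,v=proj("wrist",[*X,.044],p)
            pr.append(int(g[int(round(v)),int(round(u))]) if 0<=v<480 and 0<=u<640 else -1)
        print(n,xo,"profile at z=.044 from y=-4mm:",pr)
E
```

```text
clock: 56.0
eef_pos: [0.5799, 0.0825, 0.0845]
tcp_rot: [180.0, -0.0, 85.2]
contact_force: [-1.1, -0.1, -2.3]
finger_gap: 0.248
gripper_force: 39.9
clock: 56.3
eef_pos: [0.5801, 0.0825, 0.0848]
tcp_rot: [180.0, -0.0, 85.2]
contact_force: [-0.1, -0.3, -0.4]
finger_gap: 0.578
gripper_force: 0.0
clock: 57.5
eef_pos: [0.5153, -0.2827, 0.2056]
tcp_rot: [179.9, 0.0, 97.3]
contact_force: [0.7, 0.2, 0.2]
finger_gap: 0.575
gripper_force: 0.0
clock: 57.8
eef_pos: [0.5188, -0.3057, 0.205]
tcp_rot: [180.0, -0.0, 97.2]
contact_force: [-1.0, 0.2, 0.1]
finger_gap: 0.578
gripper_force: 0.0
slide total [-33.5  -8.1  -0. ] turn z -0.0014 rot [ 1.7999e+02 -1.0000e-02  9.7220e+01] pos [ 518.8 -305.7  205. ]
[([291, 63, 63, 24, 1181], [321.8, 75.6]), ([292, 195, 60, 35, 1658], [321.7, 209.6]), ([0, 442, 50, 38, 1282], [20.0, 465.1]), ([426, 443, 60, 37, 1371], [454.2, 461.3])]
med -0.02 profile at z=.044 from y=-4mm: [63, 56, 59, 58, 55, 44, 67, 116, 149, 151, 151, 153, 150, 149, 118, 114, 124, 135, 138, 136, 135, 138, 137, 137, 140, 137, 137, 138, 132, 133, 131, 133, 130, 120, 73, 60, 62, 60, 59, 58, 66,
[... 846 characters left out ...]
 58, 58, 63, 61, 58, 70, 106, 135, 135, 137, 138, 136, 136, 137, 137, 137, 134, 138, 136, 137, 136, 138, 138, 139, 138, 139, 139, 137, 137, 134, 120, 99, 98, 130, 135, 137, 133, 132, 129, 133, 131, 131, 133, 132, 121, 95, 87, 92, 94, 105]
large 0.02 profile at z=.044 from y=-4mm: [63, 62, 60, 62, 62, 59, 58, 46, 44, 44, 41, 43, 39, 46, 63, 99, 134, 137, 137, 135, 138, 138, 137, 137, 138, 137, 137, 139, 138, 136, 135, 137, 136, 136, 137, 137, 132, 105, 70, 61, 59, 57, 58, 57, 57, 67, 103, 134, 138, 136, 138, 141, 139, 141, 141, 139, 141, 140, 137, 140, 140, 139, 140, 141, 139, 141, 141, 138, 139, 135, 124, 97, 97, 129, 134, 134, 137, 135, 135, 133, 132, 135, 134, 133, 124, 96, 93, 90, 92, 96]
```

Both heads are square, with gaps of about 10 and 11 mm and the stops right behind them. Final check of the stand region, then I'll hand in.

Run:
```python
import cv2,numpy as np
a=cv2.imread("pics/top0.png",0).astype(int);b=cv2.imread("pics/top3.png",0).astype(int)
for n,(x0,x1,y0,y1) in dict(stand=(245,300,198,234),tin=(278,345,98,165),jar=(210,250,108,152),binn=(170,225,172,285)).items():
    d=np.abs(a-b)[y0:y1,x0:x1];print(n,(d>40).sum(),d.mean().round(1))
from rig import readout;print(readout.state()["clock"])
from rig import order;print(order.job_done())
```

```text
stand 20 26.6
tin 0 28.9
jar 0 26.6
binn 440 26.5
57.9
the job is handed in; nothing more can be done
None
```

I set up and gauged the large and medium heads, the only two in the bin, in that order; their gaps measure about 11 and 10 mm with each stop right behind. The blade dragged on both draws and is back in its slot, and I handed the job in at 57.9 s; no verdict came back.

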